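# Hang the spoon caddy on the slotted upright

## Robot

A 7-joint arm with a two-finger parallel gripper is mounted at the origin on the work surface. World frame = base frame: x ahead of the robot, y to its left, z up, the work surface at z = 0. Lengths are in m, angles in rad, forces in N, time in s.
With the tool pointing down it reaches from about 0.4 to 0.875 m from the base axis. Payload 6.5 kg.
Tool frame: the origin (TCP) lies at the very end of the fingers, on their centre line; the grasp point (between the pads) lies 19 mm behind it; z points along the fingers, y is the direction in which the jaws open and shut (so a half turn about z gives the same grasp; the last joint's range is limited). The gripper opens to 88 mm and grips with 3 to 60 N. Pads are 18 mm wide; open, the fingers measure 123 mm over their backs; the gripper's body (75 mm by 187 mm) begins 45 mm behind the grasp point.
Start: joints at [1.115, 0.536, -0.004, 1.538, 0.003, 1.067, -0.071], TCP at [0.247, -0.601, 0.205] pointing down, gripper open.
Joint ranges: [-2.7, 2.7], [-0.37, 2.16], [-1.27, 1.26], [0.24, 2.4], [-1.31, 4.45], [0.19, 1.91], [-2.76, 2.76]. Speed limits (rad/s): [2.39, 2.39, 3.14, 3.14, 3.14, 3.14, 3.14].

## Interface

Orientations are given as a unit quaternion [w, x, y, z].
In Python, from cell import * gives the robot as it stands.
- The arm moves only by the tool jog_arm, never from a script. Its argument "targets" is a list that holds one entry, the list of rows, each a list of 5 numbers: the finger opening in m, from 0 to 0.0881, then the shift along the tool's x, y, z in m, then the turn about the tool's z in rad. A call has 1 to 20 rows; each row is the pose to reach, as a shift and turn from the pose commanded when the call began, along the tool's axes at that moment; what a row does not reach only later rows make up. A row lasts 1/12 s, in which the tool goes at most 41.7 mm and 7.16 degrees, less where a joint would pass 70% of its speed; a pose out of reach is approached as far as the arm can. A call with a gripper value outside its range is refused whole. The fingers move at their own pace and stop on an object; the grip force is fixed at half the most. Time passes only in rows, so rows that repeat a pose let the fingers close. It gives the time, the measured TCP pose, the force and the opening at its end, in the units of the state.
- get_state(): the state, without advancing time (a new reading comes with each control period).
- capture(name): name is "scene" or "top"; returns a dict with "color" (480x640x3 uint8, red, green, blue), "vfov" (degrees; the focal length in pixels is half the picture's height over the tangent of half this angle, whatever the lens; pixels are square), "cx", "cy" (the principal point, pixels), "R" (3x3) and "t" (3): a world point X has camera coordinates R X + t. Camera axes: x right, y down, z forward; pixel columns grow to the right and rows downward; lengths in m; the calibration is good to about 2 mm. A picture is of the moment at which its call begins. There is no depth.
- sign_off(): hands the job in, once; it reports no verdict.
The state is a dict: "time": time; "q": joint angles; "joint_vel": joint speeds; "effort": joint torques, N m; "tcp_pos": TCP position; "orientation": TCP orientation; "force": force on the tool from outside, world axes, zero at the start; "torque": the same for the moment, N m; "opening": finger opening in m.
Only numpy, scipy, OpenCV 4.12 (cv2) and the standard library are available. Lean on these libraries where they do the work, as an engineer would, in place of code of your own. Each camera call takes 0.05 s, during which the arm holds its last target.

## Task

Hang the steel spoon caddy on the slotted upright: find the two slots with the claws of its bracket and put both through, then press it down until the spring catch snaps in and it is fully home, and let go. Feel your way and press gently, stopping as soon as it is seated: forcing it bends the slotted strip. Leave the bottle, the tub and the measuring cup where they stand.

Things in the scene. Friction and masses are not known exactly. Their poses are not given: they have to be found in the camera images.
- bracket: Loose plain steel spoon caddy with bracket, about 0.2 to 0.3 kg, standing on the bench. Origin: under the middle of the bar, at underside level; z up, -x to the claws, +x to the caddy. Caddy: open box 60 (x) x 70 (y) x 90 mm high, x=35 to 95 mm. Backplate: x=-40 to -35, 20 mm wide, 0 to 92 mm high, with a window 12 mm wide from 5 to 20 mm height and a 5 mm crossbar below it.
- bar (a point): Middle of the bracket's bar, 83 mm above the bracket's underside; axes as the bracket's. The bar joins backplate and caddy along x, 70 mm long, 12 mm wide (y), 18 mm high (74 to 92 mm above the underside). Grip it from above: it is clear all round.
- claw (a point): Tip of the upper claw's neck (bracket x=-51, y=0, 84 mm up); axes as the bracket's. Two claws on the backplate's rear (x=-40), one over the other, 5 mm wide: each a level neck 8 mm high (38 to 46 and 80 to 88 mm up) back to x=-51, and at its end a tooth 5 mm thick (x=-51 to -46) reaching 14 mm below the neck. 6 mm lie free between tooth and plate.
- upright: Fixed post 158 mm high; base plate 120 mm wide (y), 8 mm thick, x=-95 to 15 mm. Origin on the bench under the middle of its front; z up, x straight out of the front (face at x=0). The face is a slotted strip 32 mm wide, 4 mm thick (x=-4 to 0), 28 mm free behind it. It is clamped up to 5 mm higher or lower and up to 6 mm left or right (y) of the middle, anew each time, not measured: feel for it.
- slots (a point): Point on the upright's front, 137 mm above the bench; axes as the upright's. With the strip in the middle it lies between the two slots (both at y=0, 8 mm wide, 36 mm high, one over the other: 98 to 134 and 140 to 176 mm above the bench; strip top 182 mm). The teeth pass through when the bracket's underside is 14 to 28 mm above its home height. Go in square, bracket axes along the upright's.
- home (a point): Where the bracket's origin belongs when home with the strip in the middle: 40 mm out from the face, 60 mm above the bench; axes as the upright's. True home shifts with the strip (5 mm in z, 6 mm in y): the necks rest hard on the slots' lower edges. The catch takes about 5 to 25 N downward, dropping as it snaps. Bracket contacts on the upright adding up to over 40 N, any direction, bend the strip.
- latch (a joint): Spring catch midway across the strip's face: a wedge standing 6 mm out, slope up, 66 to 75 mm above the bench with the strip in the middle. Value: how far it is pushed in, m (0 = out, 0.0075 most; spring 4 N at 0, 10 N at 0.006). The bracket's lower crossbar pushes it in on the way down; in the last 2 mm it snaps out through the backplate's window, back to 0, and holds the bracket down.
- sauce: Bystander: brown sauce bottle, 62 mm wide, 170 mm high, loose. Origin at the centre of its underside.
- tub: Bystander: white plastic tub, 72 mm wide, 100 mm high, loose. Origin at the centre of its underside.
- measure: Bystander: steel measuring cup with a handle, 80 mm wide, 80 mm high, loose. Origin at the centre of its underside.
Not all that is in view belongs to the job. Leave any green or purple look-alike of the bracket alone. Of the things that look like the upright, the larger one is meant.

How it is judged:
By the outcome, as a careful person would: the job done as asked, in the order asked, and still so for the second after the job is handed in, with the robot touching nothing.
It also fails if it takes over 67 s, if anything falls off the work surface, if the arm or the gripper's body presses on something with over 40 N, if the wrist force passes 120 N, or if a joint passes its speed limit or range.

## Working session

There is one attempt and no reset: what is moved stays moved. The work goes in short steps, Python scripts to look and compute and a tool call to move; the robot and the scene stay as the last step left them, time stands still between calls to the robot, and variables do not carry over. Pictures are saved under pics/ and viewed, and the job is handed in when it is done.

Besides the shell and the picture viewer there is one more tool, called after "Call:" as name(argument=value, ...) on one line, values as JSON. jog_arm: Moves the arm, as the interface text tells. Its arguments: {"type":"object","properties":{"targets":{"type":"array","items":{"type":"array","items":{"type":"array","items":{"type":"number"}}}}},"required":["targets"]}

```bash
ls; mkdir -p pics
python3 - <<'E'
from cell import *
import cv2
s=get_state();print(s)
for n in ["scene","top"]:
    c=capture(n);cv2.imwrite(f"pics/{n}0.png",c["color"][:,:,::-1]);print(n,c["vfov"],c["cx"],c["cy"],c["R"],c["t"])
E
```

```text
pics
{'time': 0.0, 'q': array([ 1.11479614,  0.5371435 , -0.00443991,  1.53887155,  0.00258214,
        1.06732665, -0.07121703]), 'joint_vel': array([ 9.41103178e-04, -3.53571400e-04,  3.11803477e-04, -4.34953013e-04,
        6.42889250e-04,  9.58945493e-05,  2.90919411e-05]), 'effort': array([-5.76662333e-04, -5.70980036e+01,  9.90794264e-01, -2.51596892e+01,
       -5.61531004e-02,  1.81051064e-02,  1.46735952e-04]), 'tcp_pos': array([ 0.24672722, -0.60061238,  0.20395444]), 'orientation': array([-8.42563049e-04,  9.81062061e-01,  1.93691694e-01, -2.23331154e-04]), 'force': array([-0.73565112,  0.47462511, -0.22806794]), 'torque': array([ 0.01014281,  0.02617634, -0.01049686]), 'opening': 0.08810276332859983}
scene 51.04766017120315 328.2903206396723 237.53592688933298 [[ 0.83470635  0.55035662 -0.01931073]
 [ 0.41620457 -0.65342867 -0.63230114]
 [-0.3606093   0.51974856 -0.774482  ]] [-0.49994246 -0.1943142   1.18773558]
top 57.59675549952608 324.94346499795466 242.7627103464472 [[-0.01956265 -0.99955578 -0.0224844 ]
 [-0.98713785  0.02287881 -0.15822584]
 [ 0.15866997  0.01909989 -0.98714692]] [0.01123388 0.60656087 0.97046552]
```

View pics/scene0.png

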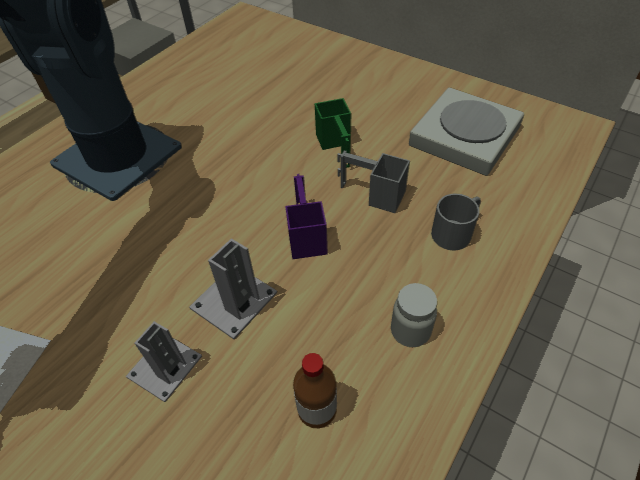

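View pics/top0.png

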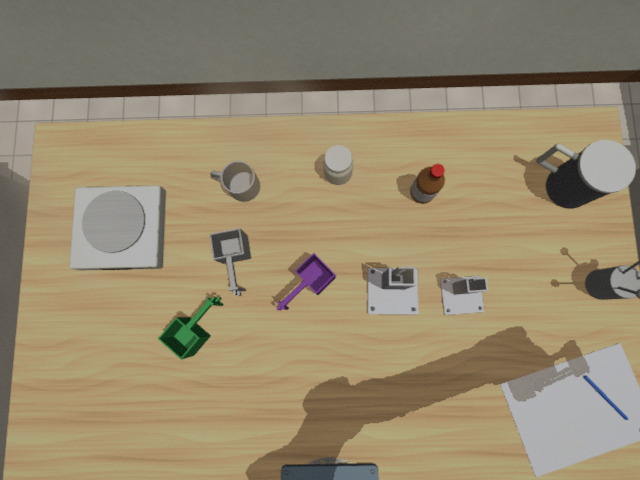

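The steel bracket is in the top view at about (230,260), with its bar pointing down to the claws at (235,292). The large upright is at (393,290). The purple and green look-alikes and the smaller upright are decoys. I'll zoom in to measure.

```bash
cat > h.py <<'E'
from cell import *
import cv2, numpy as np
def cam(n):
    c=capture(n); f=240/np.tan(np.radians(c["vfov"]/2)); c["f"]=f; return c
def proj(c,X):
    p=np.asarray(X)@np.asarray(c["R"]).T+np.asarray(c["t"]); return np.c_[c["f"]*p[...,0]/p[...,2]+c["cx"],c["f"]*p[...,1]/p[...,2]+c["cy"]]
def ray(c,uv,z):
    R=np.asarray(c["R"]);o=-R.T@c["t"];d=R.T@np.array([(uv[0]-c["cx"])/c["f"],(uv[1]-c["cy"])/c["f"],1]);return o+d*(z-o[2])/d[2]
def crop(c,x0,y0,w,h,k,name,pts=None):
    im=cv2.resize(c["color"][y0:y0+h,x0:x0+w,::-1],None,fx=k,fy=k,interpolation=cv2.INTER_CUBIC)
    cv2.imwrite("pics/"+name,im)
E
python3 - <<'E'
from h import *
t=cam("top");s=cam("scene")
a=crop(t,195,215,70,90,6,"tb.png");crop(t,350,250,90,80,6,"tu.png")
crop(s,320,130,110,100,6,"sb.png");crop(s,180,230,110,110,5,"su.png")
E
cd pics; python3 -c "
import cv2,numpy as np
def cat(a,b,o):
    a=cv2.imread(a);b=cv2.imread(b);h=max(a.shape[0],b.shape[0])
    p=lambda i:cv2.copyMakeBorder(i,0,h-i.shape[0],0,0,0)
    m=np.hstack([p(a),p(b)]);print(o,m.shape);cv2.imwrite(o,m)
"
```

```text
(no output)
```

View pics/tb.png

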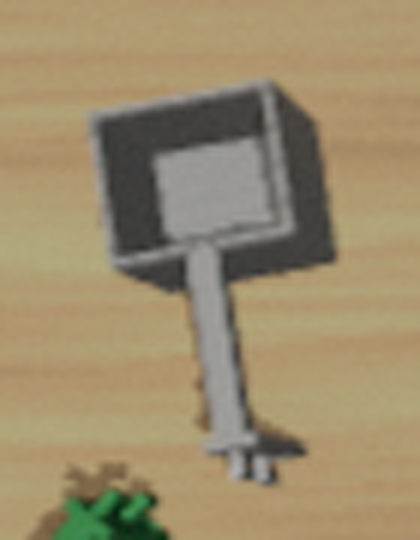

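View pics/tu.png

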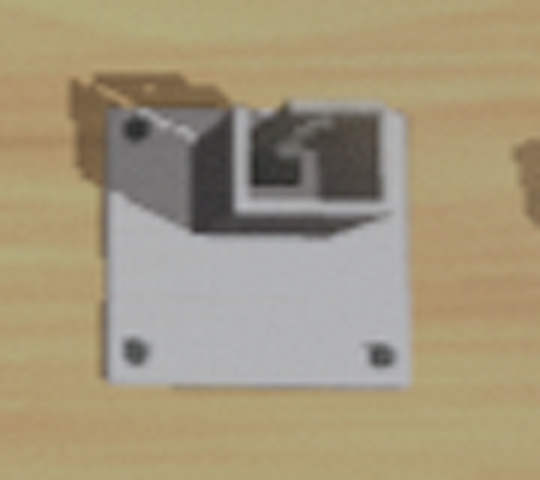

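View pics/sb.png

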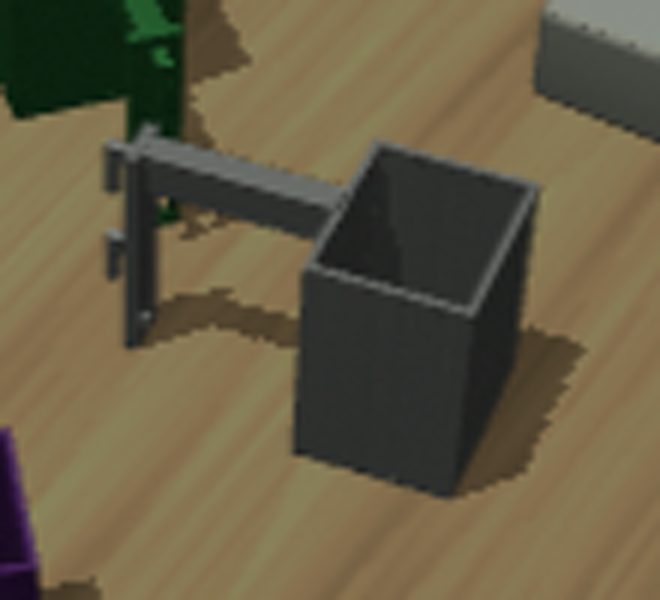

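View pics/su.png

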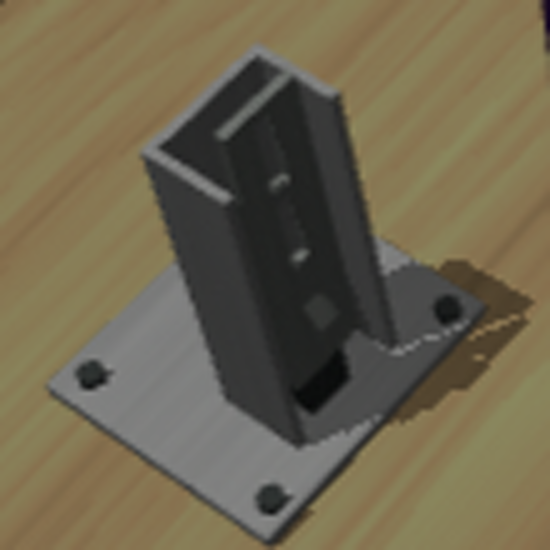

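```bash
cat > fit.py <<'E'
from h import *
from scipy.optimize import least_squares
t=cam("top");s=cam("scene")
for c in(t,s): print("cam",-np.asarray(c["R"]).T@c["t"])
def P(c,pts,off,k): return [((p[0]+.5)/k-.5+off[0],(p[1]+.5)/k-.5+off[1]) for p in pts]
def w(pose,L):
    x,y,a=pose;L=np.asarray(L,float);return np.c_[x+np.cos(a)*L[:,0]-np.sin(a)*L[:,1],y+np.sin(a)*L[:,0]+np.cos(a)*L[:,1],L[:,2]]
# bracket
Lb_t=[(.095,.035,.09),(.095,-.035,.09),(.035,-.035,.09),(.035,.035,.09),(-.0375,.01,.092),(-.0375,-.01,.092)]
ob_t=P(t,[(92,115),(270,82),(293,232),(115,265),(205,443),(255,437)],(195,215),6)
Lb_s=[(.035,-.035,.09),(.095,-.035,.09),(.095,.035,.09),(.035,.035,.09)]
Lb_s=[(.035,.035,.09),(.095,.035,.09),(.095,-.035,.09),(.035,-.035,.09),(.035,-.035,0),(.095,-.035,0)]
ob_s=P(s,[(378,142),(538,187),(472,313),(305,268),(295,453),(452,495)],(320,130),6)
def fit(sets,x0,wf):
    r=lambda p:np.concatenate([(proj(c,wf(p,L))-np.array(o)).ravel() for c,L,o in sets])
    q=least_squares(r,x0,loss="soft_l1");print(q.x);print(np.round(r(q.x).reshape(-1,2),1).tolist());return q.x
sets=[(t,Lb_t,ob_t),(s,Lb_s,ob_s)]
print("bracket"); 
for S in (sets,sets[:1],sets[1:]): fit(S,[.55,.15,.1],w)
# upright
Lu_t=[(-.095,.06,.008),(-.095,-.06,.008),(.015,-.06,.008),(.015,.06,.008)]
ou_t=P(t,[(106,383),(411,383),(403,110),(106,107)],(350,250),6)
Lu_s=[(-.095,-.06,.008),(.015,-.06,.008),(.015,.06,.008)]
ou_s=P(s,[(48,386),(270,535),(485,304)],(180,230),5)
print("upright")
sets=[(t,Lu_t,ou_t),(s,Lu_s,ou_s)]
for S in (sets,sets[:1],sets[1:]): pu=fit(S,[.5,-.1,0],w)
E
python3 fit.py
```

```text
cam [ 0.44499522 -0.02118429  1.05421824]
cam [ 0.9264881  -0.46914769  0.78736049]
bracket
[0.54099367 0.20844436 0.16592024]
[[-0.8, -1.0], [0.0, -1.2], [0.3, -0.4], [-0.8, -0.1], [-0.2, 0.1], [0.4, -0.6], [-0.9, -0.9], [0.2, -0.9], [0.0, 0.4], [-0.8, -0.3], [-1.0, -0.3], [-0.4, 0.9]]
[0.53982374 0.20824035 0.16023748]
[[-0.5, -0.6], [0.4, -0.7], [0.5, 0.2], [-0.6, 0.3], [-0.2, 0.6], [0.4, -0.0]]
[0.54204825 0.20850316 0.16594192]
[[-0.4, -0.8], [0.7, -0.7], [0.5, 0.6], [-0.3, -0.1], [-0.5, -0.1], [0.0, 1.0]]
upright
[ 0.53508718 -0.1599847  -0.02936162]
[[-0.1, 0.0], [0.1, 0.5], [0.3, -0.5], [-0.4, -0.4], [-1.0, -0.3], [0.0, 0.9], [0.5, -1.0]]
[ 0.53487906 -0.15992196 -0.02739711]
[[-0.1, 0.2], [0.2, 0.6], [0.3, -0.5], [-0.4, -0.3]]
[ 0.53559894 -0.16019723 -0.03466051]
[[-0.8, -0.3], [0.0, 1.1], [0.8, -0.7]]
```

```bash
cat > ov.py <<'E'
from h import *
from fit import w
import sys
def ov(c,x0,y0,wd,ht,k,name,polys):
    im=cv2.resize(c["color"][y0:y0+ht,x0:x0+wd,::-1],None,fx=k,fy=k,interpolation=cv2.INTER_CUBIC)
    for X,col in polys:
        p=(proj(c,X)+.5-[x0,y0])*k-.5
        cv2.polylines(im,[np.round(p*8).astype(int)],True,col,1,cv2.LINE_AA,3)
    cv2.imwrite("pics/"+name,im)
def box(pose,x0,x1,y0,y1,z): return w(pose,[(x0,y0,z),(x1,y0,z),(x1,y1,z),(x0,y1,z)])
E
cat > o1.py <<'E'
from ov import *
t=cam("top");s=cam("scene")
pb=[.541,.2084,.166];pu=[.5351,-.16,-.0294]
B=[(box(pb,.035,.095,-.035,.035,.09),(0,0,255)),(box(pb,.035,.095,-.035,.035,0),(0,255,255)),(box(pb,-.035,.035,-.006,.006,.092),(0,255,0)),(box(pb,-.04,-.035,-.01,.01,.092),(255,0,0)),(box(pb,-.04,-.035,-.01,.01,0),(255,0,0))]
def U(dy,dz): return [(box(pu,-.095,.015,-.06,.06,.008),(0,0,255)),(box(pu,-.004,0,-.016+dy,.016+dy,.182+dz),(0,255,0)),(w(pu,[(0,-.004+dy,.14+dz),(0,.004+dy,.14+dz),(0,.004+dy,.176+dz),(0,-.004+dy,.176+dz)]),(255,255,0)),(w(pu,[(0,-.004+dy,.098+dz),(0,.004+dy,.098+dz),(0,.004+dy,.134+dz),(0,-.004+dy,.134+dz)]),(255,255,0)), (box(pu,-.032,0,-.02,.02,.158),(0,255,255))]
if __name__=="__main__":
    dy,dz=map(float,sys.argv[1:3])
    ov(t,195,215,70,90,6,"otb.png",B);ov(s,320,130,110,100,6,"osb.png",B)
    ov(t,380,255,50,40,12,"otu.png",U(dy,dz));ov(s,200,235,70,90,9 if 0 else 6,"osu.png",U(dy,dz))
    ov(s,205,235,60,60,10,"osu.png",U(dy,dz))
E
python3 o1.py 0 0 >/dev/null
```

```text
(no output)
```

View pics/otb.png

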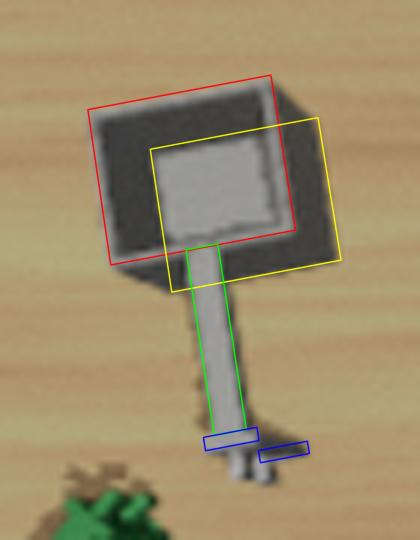

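View pics/otu.png

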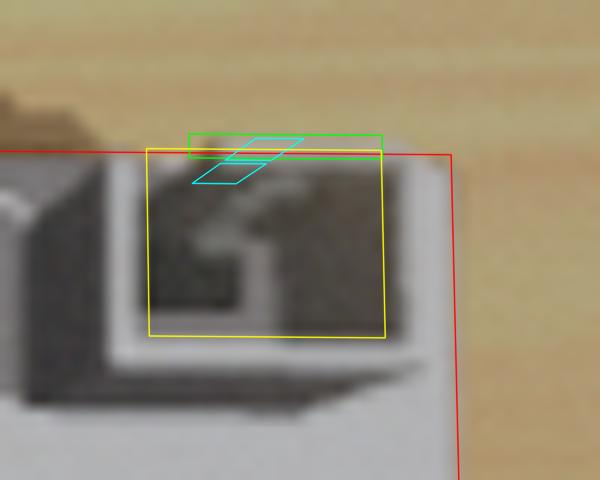

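View pics/osu.png

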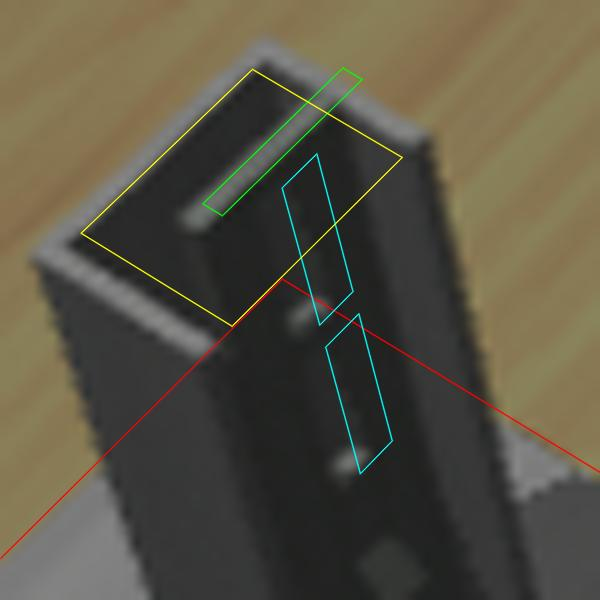

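View pics/osb.png

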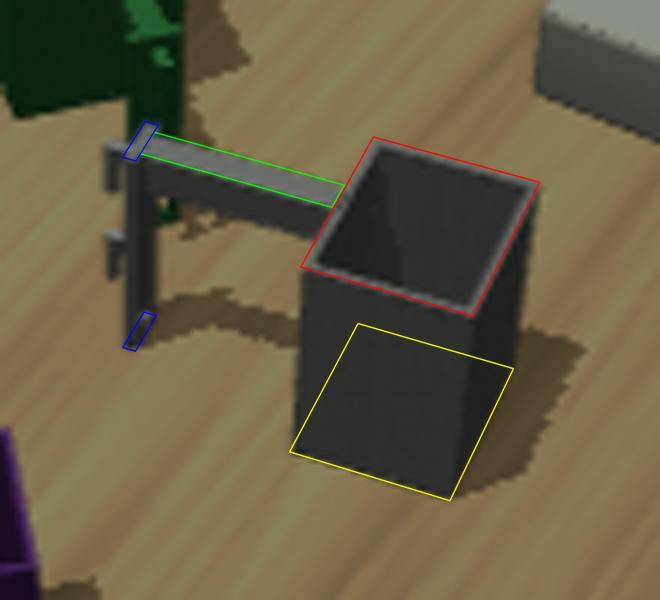

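```bash
sed -i 's/x,y,a=pose;/x,y,a=pose[:3];/' fit.py
cat > fit2.py <<'E'
from fit import *
# params x,y,a,h,xb,xf,dy,dz, su,sv (scene px), tu,tv
zp=.158
def res(p,full=False):
    x,y,a,h,xb,dy,dz,su,sv,tu,tv=p; o=[]
    def add(c,L,ob,sh): o.append(proj(c,w(p,L))+sh-np.array(ob))
    add(t,Lu_t,ou_t,[tu,tv]); add(s,Lu_s,ou_s,[su,sv])
    add(t,[(xb,h,zp),(xb,-h,zp)],P(t,[(106,366),(410,366)],(380,255),12),[tu,tv])
    add(s,[(xb,-h,zp),(xb,h,zp)],P(s,[(34,254),(264,38)],(205,235),10),[su,sv])
    add(s,[(-.002,dy,.098+dz),(-.002,dy,.14+dz),(-.002,-.016+dy,.182+dz)],P(s,[(348,463),(305,313),(190,218)],(205,235),10),[su,sv])
    r=np.vstack(o)
    if full: print(np.round(r,1).tolist())
    return np.r_[r.ravel(), np.array([su,sv,tu,tv])*.7]
q=least_squares(res,[.535,-.16,-.03,.024,-.036,0,0,0,0,0,0],loss="soft_l1",x_scale=[.01,.01,.01,.01,.01,.01,.01,1,1,1,1])
print("F",np.round(q.x,4));res(q.x,True)
E
python3 fit2.py | sed -n '/F/,$p'
python3 o1.py -.0042 .0017 >/dev/null
```

```text
F [ 0.5349 -0.1594 -0.0312  0.0263 -0.0361 -0.0045  0.0033  0.015   0.6353
  0.0499  0.1471]
[[-0.4, 0.2], [-0.2, 0.8], [0.2, -0.3], [-0.6, -0.2], [-0.8, -0.0], [0.1, 1.2], [0.7, -0.6], [0.2, -0.3], [0.8, -0.1], [0.1, -0.3], [-0.2, -0.2], [-0.1, -0.1], [0.1, -0.1], [-0.0, 0.1]]
```

View pics/osu.png

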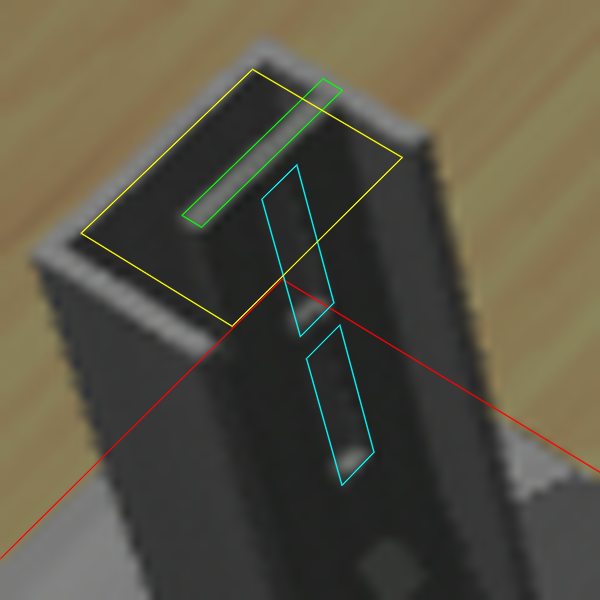

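View pics/otu.png

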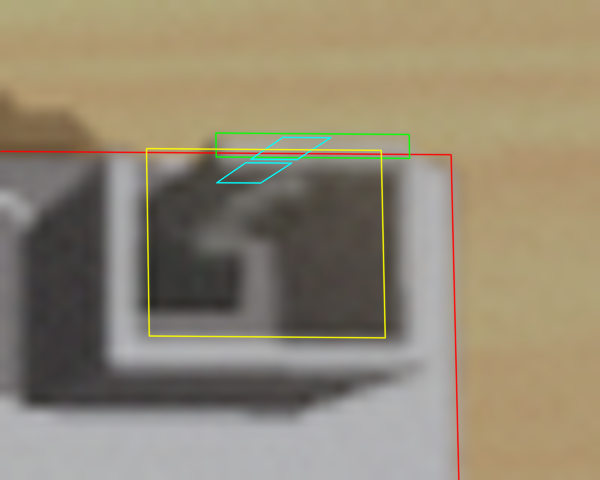

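```bash
cat > mv.py <<'E'
from h import *
from scipy.spatial.transform import Rotation as Ro
import sys
def st():
    s=get_state();q=s["orientation"];R=Ro.from_quat([q[1],q[2],q[3],q[0]]).as_matrix();return s,R
def yaw(R): return np.arctan2(R[1,0],R[0,0])
def go(p,ya=None):
    s,R=st();d=R.T@(np.array(p)-s["tcp_pos"]);t=0 if ya is None else -(ya-yaw(R))
    print("d",np.round(d,4),"turn",round(float(t),4))
def show():
    s,R=st();print("t",round(s["time"],2),"tcp",np.round(s["tcp_pos"],4),"yaw",round(float(yaw(R)),4),"tilt",np.round(R[:,2],4),"F",np.round(s["force"],2),"T",np.round(s["torque"],2),"op",round(s["opening"],4))
E
python3 -c "
from mv import *
show()
go([.44,-.3,.30]);go([.541,.2084,.2],.166)"
```

```text
t 0.8 tcp [ 0.247  -0.6013  0.2048] yaw 0.3898 tilt [ 0. -0. -1.] F [-0.51  0.39  0.41] T [-0.   -0.    0.11] op 0.0882
d [ 0.293  -0.2053 -0.0952] turn 0.0
d [ 0.5796 -0.6372  0.0048] turn 0.2238
```

Call:
jog_arm(targets=[[[0.088,0.03,-0.02,-0.095,0],[0.088,0.05,-0.04,-0.095,0],[0.088,0.293,-0.205,-0.095,0],[0.088,0.293,-0.205,-0.095,0],[0.088,0.293,-0.205,-0.095,0],[0.088,0.293,-0.205,-0.095,0],[0.088,0.293,-0.205,-0.095,0],[0.088,0.293,-0.205,-0.095,0],[0.088,0.293,-0.205,-0.095,0],[0.088,0.293,-0.205,-0.095,0.1],[0.088,0.58,-0.637,-0.095,0.224],[0.088,0.58,-0.637,-0.095,0.224],[0.088,0.58,-0.637,-0.095,0.224],[0.088,0.58,-0.637,-0.095,0.224],[0.088,0.58,-0.637,-0.095,0.224],[0.088,0.58,-0.637,-0.095,0.224],[0.088,0.58,-0.637,-0.095,0.224],[0.088,0.58,-0.637,-0.095,0.224],[0.088,0.58,-0.637,-0.095,0.224],[0.088,0.58,-0.637,-0.095,0.224]]])

```text
time: 2.47
tcp_pos: [0.521, 0.107, 0.3002]
orientation: [0.0, 0.997, 0.083, 0.0]
force: [0.0, -0.9, 0.1]
opening: 0.0881
```

```bash
python3 -c "
from mv import *
show()
go([.541,.2084,.13],.166)"
```

```text
t 2.47 tcp [0.521  0.107  0.3002] yaw 0.1654 tilt [ 8.e-04 -1.e-04 -1.e+00] F [ 0.04 -0.92  0.1 ] T [-0.03 -0.06 -0.01] op 0.0881
d [ 0.0363 -0.0968  0.1702] turn -0.0006
```

Call:
jog_arm(targets=[[[0.088,0.036,-0.097,0,0],[0.088,0.036,-0.097,0,0],[0.088,0.036,-0.097,0,0],[0.088,0.036,-0.097,0.1,0],[0.088,0.036,-0.097,0.1,0],[0.088,0.036,-0.097,0.1,0],[0.088,0.036,-0.097,0.1,0]]])

```text
time: 3.05
tcp_pos: [0.5374, 0.2052, 0.1953]
orientation: [0.001, 0.997, 0.083, -0.004]
force: [-0.2, 0.4, -0.3]
opening: 0.0882
```

```bash
python3 -c "
from mv import *
show()
go([.541,.2084,.068],.166)
s=cam('scene');t=cam('top');crop(s,260,60,200,180,3,'g1.png');crop(t,150,130,170,200,3,'g1t.png')"
```

```text
t 3.05 tcp [0.5374 0.2052 0.1953] yaw 0.1662 tilt [-0.0077 -0.0032 -1.    ] F [-0.17  0.37 -0.26] T [-0.04  0.01  0.03] op 0.0882
d [ 0.0051 -0.0028  0.1273] turn 0.0002
```

View pics/g1.png

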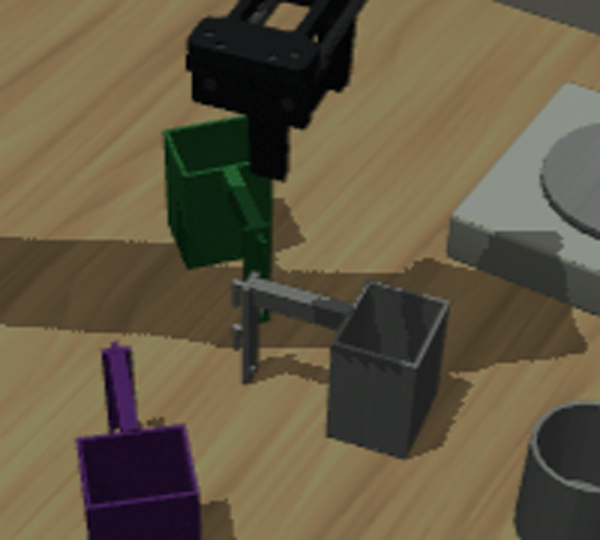

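Call:
jog_arm(targets=[[[0.06,0.004,-0.003,0,0],[0.06,0.004,-0.003,0.0,0],[0.06,0.004,-0.003,0.03,0],[0.06,0.004,-0.003,0.06,0],[0.06,0.004,-0.003,0.09,0],[0.06,0.004,-0.003,0.09,0]]])

```text
time: 3.65
tcp_pos: [0.5413, 0.2089, 0.1061]
orientation: [0.001, 0.997, 0.083, -0.003]
force: [-0.8, -0.9, -0.2]
opening: 0.06
```

```bash
python3 -c "
from mv import *
show()
go([.541,.2084,.066],.166)
s=cam('scene');t=cam('top');crop(s,300,80,140,140,4,'g2.png');crop(t,180,180,120,130,4,'g2t.png')"
```

```text
t 3.65 tcp [0.5413 0.2089 0.1061] yaw 0.1658 tilt [-0.0059 -0.0026 -1.    ] F [-0.78 -0.88 -0.18] T [-0.07  0.04  0.  ] op 0.06
d [-0.0001  0.0004  0.0402] turn -0.0002
```

View pics/g2.png

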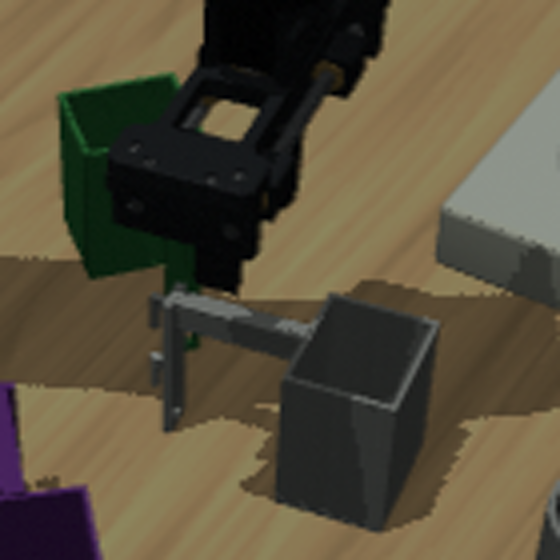

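Call:
jog_arm(targets=[[[0.06,0,0,0.02,0],[0.06,0,0,0.04,0],[0.06,0,0,0.04,0],[0.06,0,0,0.04,0]]])

```text
time: 4.08
tcp_pos: [0.5448, 0.2108, 0.0716]
orientation: [-0.0, 0.997, 0.083, 0.001]
force: [0.6, -0.1, -0.4]
opening: 0.06
```

```bash
python3 -c "
from mv import *
show()
go([.541,.2084,.066],.166)
s=cam('scene');t=cam('top');crop(s,300,80,140,140,4,'g3.png');crop(t,180,180,120,130,4,'g3t.png');show()"
```

```text
t 4.08 tcp [0.5448 0.2108 0.0716] yaw 0.1658 tilt [ 1.6e-03  7.0e-04 -1.0e+00] F [ 0.57 -0.1  -0.38] T [-0.04 -0.01 -0.03] op 0.06
d [-0.0042  0.0018  0.0056] turn -0.0002
t 4.18 tcp [0.5455 0.2112 0.0722] yaw 0.1657 tilt [ 0.0033  0.0014 -1.    ] F [-0.36  0.24  0.61] T [0.06 0.07 0.01] op 0.0602
```

View pics/g3.png

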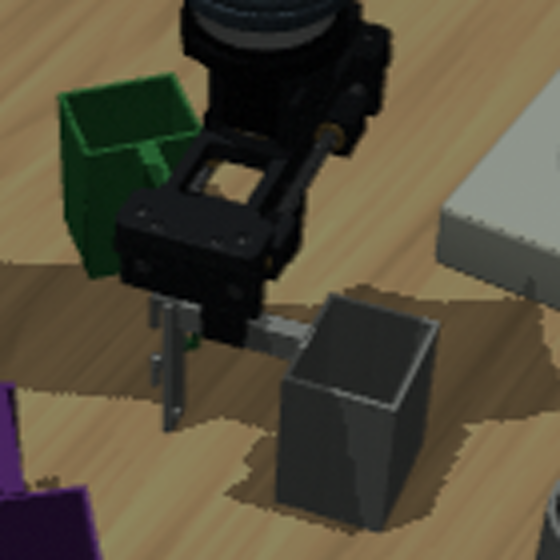

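View pics/g3t.png

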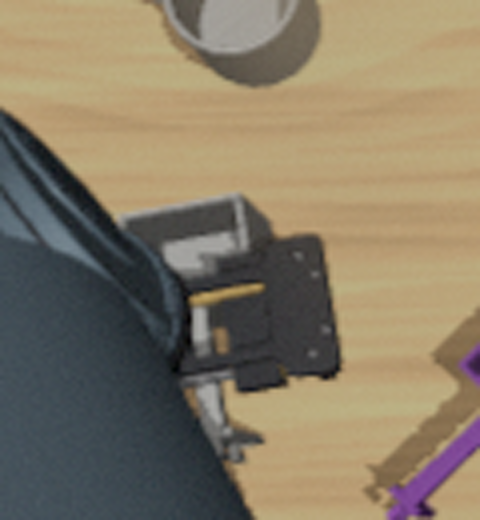

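Call:
jog_arm(targets=[[[0.06,-0.003,0.002,0.005,0],[0.06,-0.003,0.002,0.005,0],[0.06,-0.003,0.002,0.005,0],[0.06,-0.003,0.002,0.005,0],[0.06,-0.003,0.002,0.005,0],[0.06,-0.003,0.002,0.005,0]]])

```text
time: 4.68
tcp_pos: [0.5413, 0.2079, 0.0649]
orientation: [-0.0, 0.997, 0.083, 0.0]
force: [0.2, -0.3, -0.0]
opening: 0.0599
```

```bash
python3 -c "
from mv import *
show()
go([.541,.2084,.066],.166)"
```

```text
t 4.68 tcp [0.5413 0.2079 0.0649] yaw 0.1659 tilt [ 1.e-04  1.e-04 -1.e+00] F [ 0.15 -0.29 -0.04] T [0.02 0.   0.03] op 0.0599
d [-0.0002 -0.0005 -0.0011] turn -0.0001
```

Settled on target, so I'll close the jaws.

Call:
jog_arm(targets=[[[0.03,0,0,0,0],[0.02,0,0,0,0],[0.015,0,0,0,0],[0.012,0,0,0,0],[0.009,0,0,0,0],[0.006,0,0,0,0],[0.0,0,0,0,0],[0.0,0,0,0,0],[0.0,0,0,0,0],[0.0,0,0,0,0]]])

```text
time: 5.52
tcp_pos: [0.5412, 0.2079, 0.0648]
orientation: [-0.0, 0.997, 0.083, -0.0]
force: [-1.2, 0.1, -1.0]
opening: 0.0005
```

```bash
python3 -c "
from mv import *
show()
s=cam('scene');crop(s,300,80,140,140,4,'g4.png')"
```

```text
t 5.52 tcp [0.5412 0.2079 0.0648] yaw 0.1658 tilt [-0.  0. -1.] F [-1.19  0.09 -1.02] T [-0.02 -0.08 -0.  ] op 0.0005
```

View pics/g4.png

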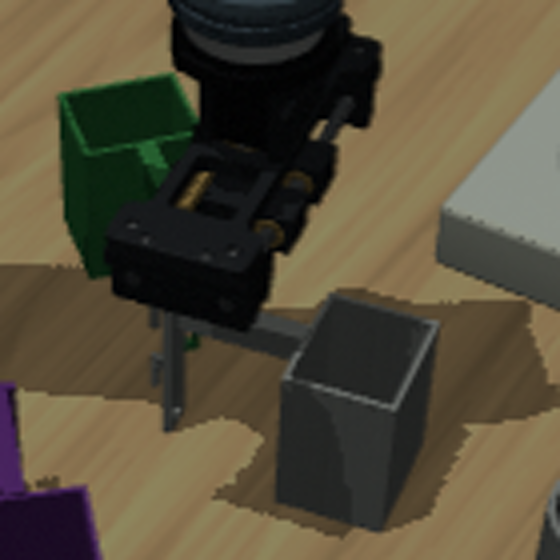

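```bash
python3 -c "
from mv import *
show()
s=cam('scene');crop(s,320,90,80,75,10,'g5.png');t=cam('top');crop(t,190,190,90,90,6,'g5t.png')"
```

```text
t 5.57 tcp [0.5412 0.2079 0.0648] yaw 0.1658 tilt [ 0. -0. -1.] F [-0.29  0.63  0.41] T [0.01 0.04 0.02] op 0.0005
```

View pics/g5.png

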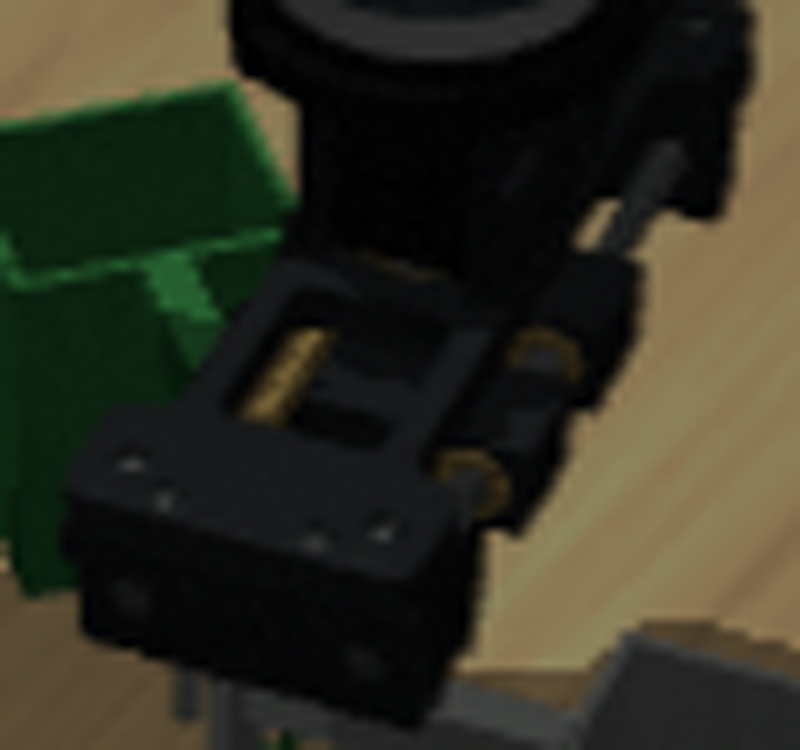

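View pics/g5t.png

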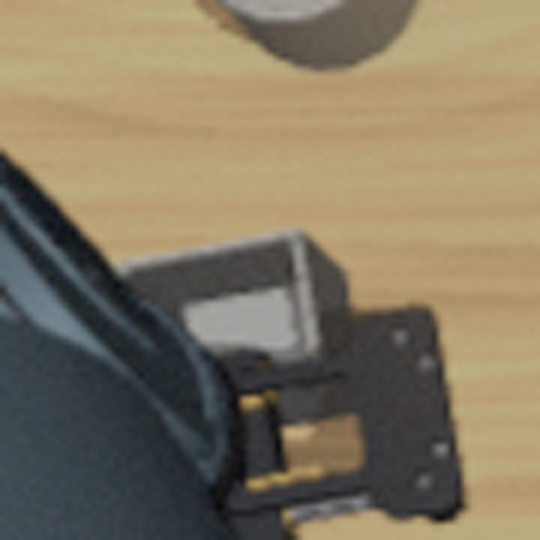

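```bash
python3 -c "
from mv import *
s=cam('scene');t=cam('top')
c,sn=np.cos(.166),np.sin(.166)
def q(tcp,lx,ly,dz): return np.array([[tcp[0]+c*lx-sn*ly,tcp[1]+sn*lx+c*ly,tcp[2]+dz]])
for nm,tcp,o in (('g2',[.5413,.2089,.1061],.03),('g3',[.545,.211,.072],.03),('g4',[.5412,.2079,.0648],0)):
    print(nm,[((proj(s,q(tcp,lx,-o-e,dz))[0]-[300,80])*4).round().tolist() for e,dz,lx in ((0,0,-.009),(0,0,.009),(.015,0,.009),(.015,0,-.009),(0,.045,0),(.015,.064,0))])
print('bar',[((proj(s,q([.541,.2084,0],lx,ly,z))[0]-[300,80])*4).round().tolist() for lx,ly,z in ((-.035,-.006,.092),(.035,-.006,.092),(-.035,-.006,.074),(.035,-.006,.074))])
"
```

```text
g2 [[202.0, 322.0], [236.0, 331.0], [224.0, 351.0], [191.0, 341.0], [221.0, 257.0], [210.0, 245.0]]
g3 [[209.0, 372.0], [242.0, 382.0], [231.0, 401.0], [198.0, 391.0], [228.0, 310.0], [217.0, 300.0]]
g4 [[222.0, 346.0], [254.0, 355.0], [243.0, 374.0], [211.0, 365.0], [240.0, 285.0], [230.0, 274.0]]
bar [[172.0, 301.0], [299.0, 336.0], [172.0, 327.0], [297.0, 362.0]]
```

The opening reads 0.5 mm, so nothing is gripped. In the image the fingertips look higher than the reported TCP. I'll rise, open, and triangulate the real tip position from both cameras.

Call:
jog_arm(targets=[[[0.0,0,0,-0.04,0],[0.03,0,0,-0.08,0],[0.06,0,0,-0.1,0],[0.06,0,0,-0.1,0],[0.06,0,0,-0.1,0],[0.06,0,0,-0.1,0],[0.06,0,0,-0.1,0],[0.06,0,0,-0.1,0]]])

```text
time: 6.43
tcp_pos: [0.5403, 0.2074, 0.1633]
orientation: [0.0, 0.997, 0.083, -0.001]
force: [0.0, -0.6, -0.4]
opening: 0.0452
```

```bash
python3 -c "
from mv import *
show()
s=cam('scene');crop(s,300,40,130,140,5,'g6.png');t=cam('top');crop(t,170,150,130,130,5,'g6t.png')
c,sn=np.cos(.166),np.sin(.166)
tcp=get_state()['tcp_pos']
print('tip centre',proj(s,tcp[None]),proj(t,tcp[None]))
"
```

```text
t 6.43 tcp [0.5403 0.2074 0.1633] yaw 0.166 tilt [-0.0025 -0.001  -1.    ] F [ 0.02 -0.57 -0.36] T [-0.    0.02 -0.01] op 0.0452
tip centre [[360.49223156 129.91088939]] [[222.63766389 267.91701914]]
```

View pics/g6.png

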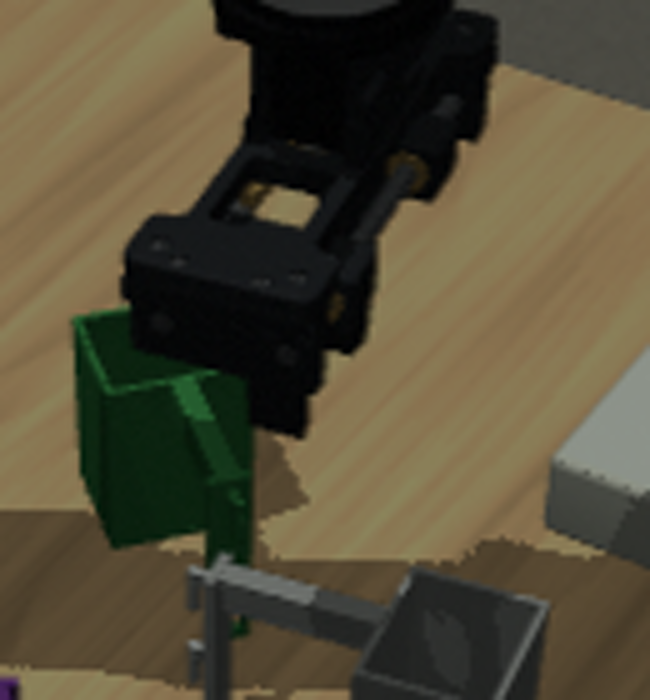

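View pics/g6t.png

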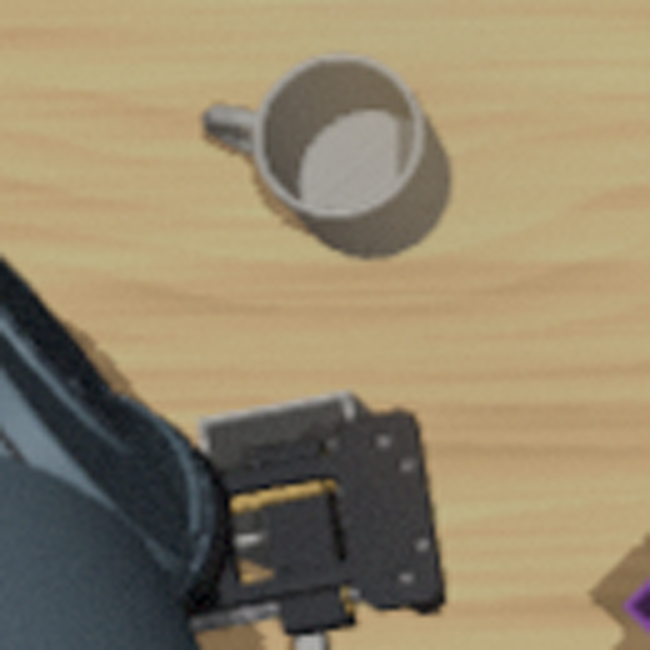

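```bash
python3 -c "
from mv import *
s=cam('scene');t=cam('top')
def M(c): 
    K=np.array([[c['f'],0,c['cx']],[0,c['f'],c['cy']],[0,0,1]]);return K@np.c_[c['R'],c['t']]
T=(np.array([(406,578),(422,545),(383,442),(407,465)])+.5)/5-.5+[170,150]
S=(np.array([(160,243),(178,262),(297,278),(262,282)])+.5)/5-.5+[300,40]
X=cv2.triangulatePoints(M(t),M(s),T.T,S.T);X=(X[:3]/X[3]).T
print(X.round(4)); print((proj(t,X)-T).round(2).tolist(),(proj(s,X)-S).round(2).tolist())
st_,R=st();print(((X-st_['tcp_pos'])@R).round(4))
"
```

```text
[[0.5301 0.1236 0.3021]
 [0.5412 0.1178 0.3023]
 [0.5781 0.1319 0.3014]
 [0.5698 0.1235 0.3018]]
[[-0.37, -0.41], [-0.23, -0.25], [-0.2, -0.23], [-0.28, -0.32]] [[-0.42, 0.11], [-0.26, 0.07], [-0.24, 0.07], [-0.33, 0.09]]
[[-0.0247  0.0813 -0.1379]
 [-0.0146  0.0888 -0.1381]
 [ 0.024   0.081  -0.1373]
 [ 0.0145  0.088  -0.1376]]
```

```bash
python3 -c "
from mv import *
s=cam('scene');q,R=st();tcp=q['tcp_pos'];show()
Rc=np.asarray(s['R']);o=R.T@(-Rc.T@s['t']-tcp)
for uv in ((250,420),(303,437)):
  u=(np.array(uv)+.5)/5-.5+[300,40]
  d=R.T@Rc.T@np.array([(u[0]-s['cx'])/s['f'],(u[1]-s['cy'])/s['f'],1])
  for y in (0,.0226,.03,.04,.05): 
    k=(y-o[1])/d[1];print(uv,(o+k*d).round(4))
"
```

```text
t 6.68 tcp [0.5409 0.2079 0.1644] yaw 0.166 tilt [-7.e-04 -2.e-04 -1.e+00] F [ 0.07 -0.79  0.08] T [ 0.03  0.   -0.05] op 0.0603
(250, 420) [-0.0234  0.     -0.0075]
(250, 420) [-0.0144  0.0226 -0.0265]
(250, 420) [-0.0114  0.03   -0.0327]
(250, 420) [-0.0075  0.04   -0.0412]
(250, 420) [-0.0035  0.05   -0.0496]
(303, 437) [-0.0013  0.     -0.006 ]
(303, 437) [ 0.007   0.0226 -0.0251]
(303, 437) [ 0.0098  0.03   -0.0313]
(303, 437) [ 0.0134  0.04   -0.0398]
(303, 437) [ 0.0171  0.05   -0.0482]
```

Triangulating from both views puts the visible fingertips about 31 mm above the reported TCP. The body screws sit at a height that fits this too. That explains why the jaws closed just above the bar. Gripping with the reported TCP at about 0.036 clears everything whichever reading is right.

Call:
jog_arm(targets=[[[0.06,0,0,0.03,0],[0.06,0,0,0.06,0],[0.06,0,0,0.08,0],[0.06,0,0,0.1,0],[0.06,0,0,0.115,0],[0.06,0,0,0.128,0],[0.06,0,0,0.128,0],[0.06,0,0,0.128,0],[0.06,0,0,0.128,0],[0.06,0,0,0.128,0]]])

```text
time: 7.52
tcp_pos: [0.5421, 0.2083, 0.038]
orientation: [-0.0, 0.997, 0.083, 0.001]
force: [-0.1, -0.6, 0.3]
opening: 0.0598
```

```bash
python3 -c "
from mv import *
show()
go([.541,.2084,.036],.166)
s=cam('scene');crop(s,300,80,140,140,4,'g7.png')"
```

```text
t 7.52 tcp [0.5421 0.2083 0.038 ] yaw 0.1657 tilt [ 1.9e-03  8.0e-04 -1.0e+00] F [-0.07 -0.57  0.34] T [ 0.04  0.01 -0.01] op 0.0598
d [-0.0011 -0.0003  0.002 ] turn -0.0003
```

View pics/g7.png

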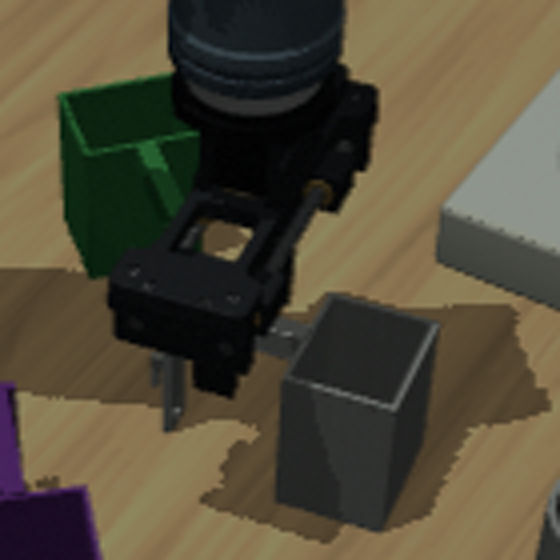

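Call:
jog_arm(targets=[[[0.04,0,0,0,0],[0.03,0,0,0,0],[0.025,0,0,0,0],[0.02,0,0,0,0],[0.016,0,0,0,0],[0.012,0,0,0,0],[0.009,0,0,0,0],[0.006,0,0,0,0],[0.0,0,0,0,0],[0.0,0,0,0,0],[0.0,0,0,0,0]]])

```text
time: 8.48
tcp_pos: [0.5411, 0.2079, 0.0367]
orientation: [0.0, 0.997, 0.083, -0.0]
force: [-1.5, 1.0, -0.0]
opening: 0.0113
```

```bash
python3 -c "
from mv import *
show()
s=cam('scene');crop(s,300,80,140,140,4,'g8.png')"
```

```text
t 8.48 tcp [0.5411 0.2079 0.0367] yaw 0.1658 tilt [-3.e-04 -1.e-04 -1.e+00] F [-1.46  1.   -0.  ] T [ 0.05  0.05 -0.03] op 0.0113
```

View pics/g8.png

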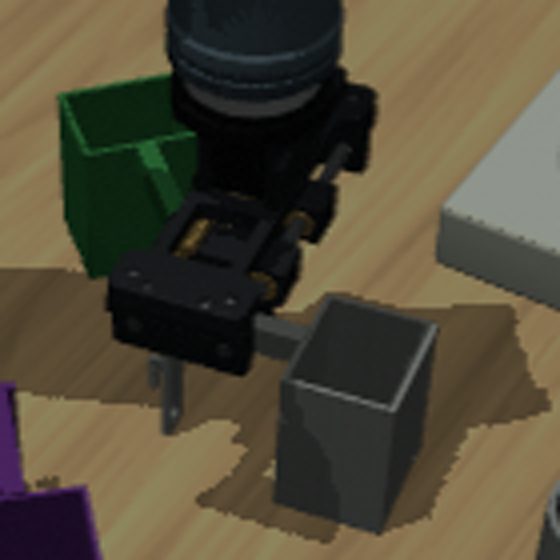

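```bash
python3 -c "
from mv import *
t=cam('top');s=cam('scene')
print('top bottle base',ray(t,(424,197),0),'tub',ray(t,(339,177),0),'purple',ray(t,(316,275),.0))
print('scene bottle',ray(s,(318,412),.0),'tub',ray(s,(412,332),0),'purple',ray(s,(308,245),.0),ray(s,(298,180),.09))
go([.541,.2079,.19],.166)
"
```

```text
top bottle base [ 0.72344628 -0.24818474  0.        ] tub [ 7.80419990e-01 -3.92588175e-02 -2.22044605e-16] purple [0.53599741 0.02238914 0.        ]
scene bottle [ 0.74165898 -0.24592967  0.        ] tub [ 0.80057267 -0.04004331  0.        ] purple [0.53624836 0.02133961 0.        ] [0.4702752  0.08936576 0.09      ]
d [-1.000e-04 -1.000e-04 -1.533e-01] turn -0.0001
```

Call:
jog_arm(targets=[[[0,0,0,-0.005,0],[0,0,0,-0.015,0],[0,0,0,-0.04,0],[0,0,0,-0.07,0],[0,0,0,-0.1,0],[0,0,0,-0.13,0],[0,0,0,-0.15,0],[0,0,0,-0.15,0],[0,0,0,-0.15,0],[0,0,0,-0.15,0]]])

```text
time: 9.47
tcp_pos: [0.5404, 0.2073, 0.1859]
orientation: [0.0, 0.997, 0.083, -0.001]
force: [-0.4, -0.4, -1.7]
opening: 0.0119
```

```bash
python3 -c "
from mv import *
show()
u=np.array([.535,-.1595]);a=-.03;R2=np.array([[np.cos(a),-np.sin(a)],[np.sin(a),np.cos(a)]])
for d in (.1,.04): print(u+R2@[d,-.0045])
p=u+R2@[.1,-.0045]
go([*p,.187],a)
s=cam('scene');crop(s,280,30,150,150,4,'g9.png')"
```

```text
t 9.47 tcp [0.5404 0.2073 0.1859] yaw 0.1657 tilt [-1.5e-03 -9.0e-04 -1.0e+00] F [-0.35 -0.38 -1.74] T [-0.07  0.09 -0.01] op 0.0119
[ 0.63482002 -0.16699753]
[ 0.57484702 -0.1651978 ]
d [ 0.0314  0.3847 -0.0009] turn 0.1957
```

View pics/g9.png

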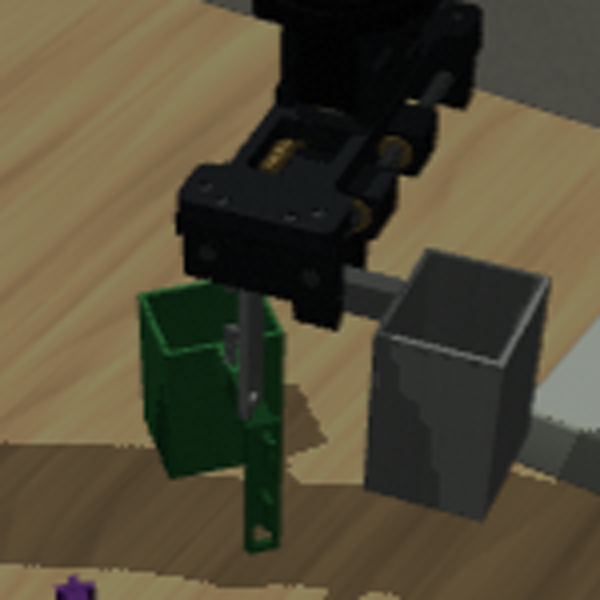

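Call:
jog_arm(targets=[[[0,0.02,0.02,0,0],[0,0.05,0.06,0,0.03],[0,0.08,0.09,0,0.06],[0,0.08,0.125,0,0.09],[0,0.077,0.16,0,0.12],[0,0.07,0.195,0,0.15],[0,0.064,0.225,0,0.18],[0,0.058,0.255,0,0.196],[0,0.052,0.28,0,0.196],[0,0.047,0.305,0,0.196],[0,0.043,0.325,0,0.196],[0,0.039,0.345,0,0.196],[0,0.036,0.36,0,0.196],[0,0.033,0.372,0,0.196],[0,0.031,0.38,0,0.196],[0,0.031,0.385,0,0.196],[0,0.031,0.385,0,0.196],[0,0.031,0.385,0,0.196],[0,0.031,0.385,0,0.196],[0,0.031,0.385,0,0.196]]])

```text
time: 11.18
tcp_pos: [0.6355, -0.1653, 0.1869]
orientation: [-0.0, 1.0, -0.014, 0.0]
force: [-0.2, 0.9, -1.4]
opening: 0.0119
```

```bash
python3 -c "
from mv import *
show()
s=cam('scene');crop(s,170,150,200,200,4,'a1.png');t=cam('top');crop(t,330,180,120,140,5,'a1t.png');show()"
```

```text
t 11.18 tcp [ 0.6355 -0.1653  0.1869] yaw -0.0284 tilt [ 1.e-04  7.e-04 -1.e+00] F [-0.23  0.94 -1.45] T [-0.03  0.08  0.04] op 0.0119
t 11.28 tcp [ 0.6354 -0.1658  0.1869] yaw -0.029 tilt [ 0.e+00  3.e-04 -1.e+00] F [-0.63 -0.85 -1.37] T [ 0.01  0.07 -0.04] op 0.012
```

View pics/a1.png

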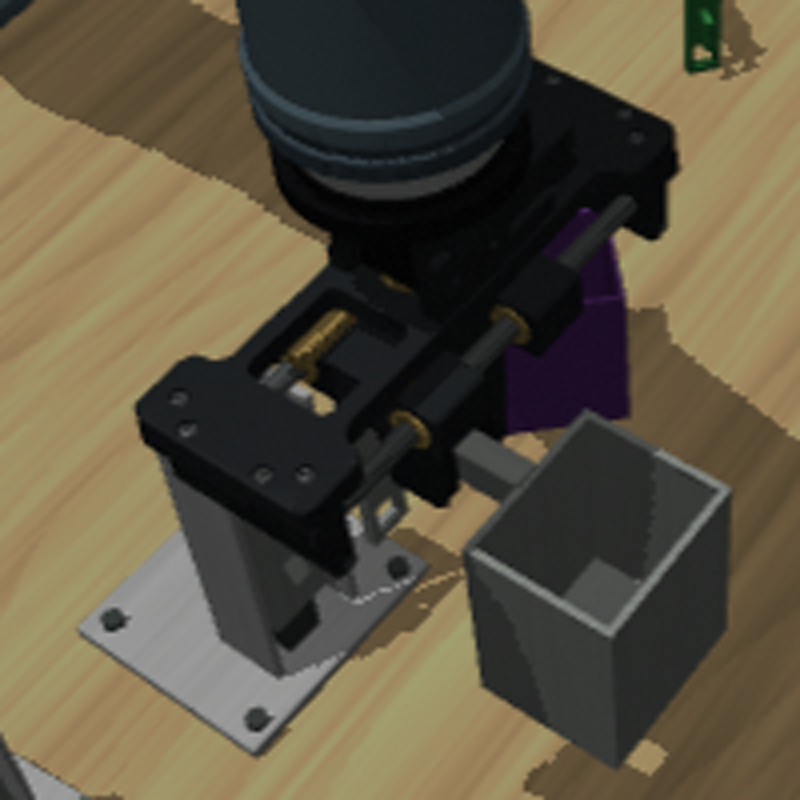

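View pics/a1t.png

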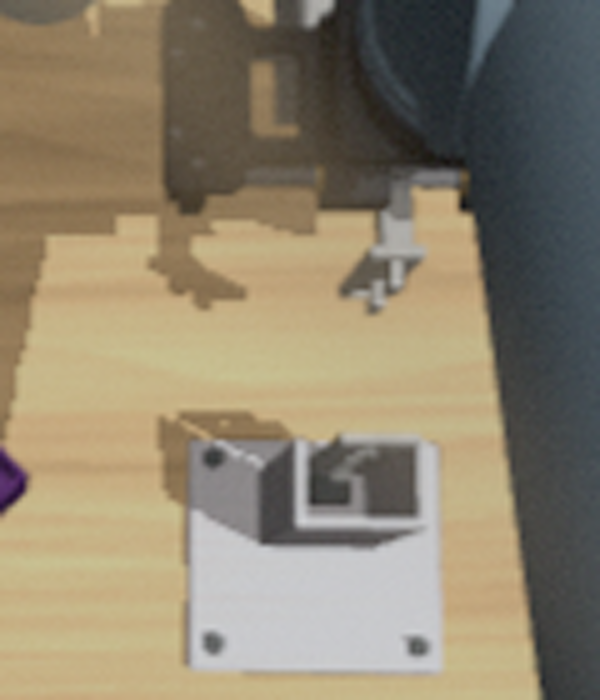

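Call:
jog_arm(targets=[[[0,0,0.001,0.015,0.002],[0,0,0.001,0.035,0.002],[0,0,0.001,0.055,0.002],[0,0,0.001,0.066,0.002],[0,0,0.001,0.066,0.002],[0,0,0.001,0.066,0.002],[0,0,0.001,0.066,0.002],[0,0,0.001,0.066,0.002]]])

```text
time: 11.95
tcp_pos: [0.6363, -0.1679, 0.1223]
orientation: [0.0, 1.0, -0.016, 0.001]
force: [-1.1, 0.5, -2.1]
opening: 0.0117
```

```bash
python3 -c "
from mv import *
show()
s=cam('scene');crop(s,280,230,80,100,7,'a2.png');t=cam('top');crop(t,350,200,110,90,7,'a2t.png');show()"
```

```text
t 11.95 tcp [ 0.6363 -0.1679  0.1223] yaw -0.0322 tilt [ 2.4e-03 -5.0e-04 -1.0e+00] F [-1.09  0.52 -2.12] T [0.05 0.11 0.05] op 0.0117
t 12.05 tcp [ 0.6361 -0.1679  0.122 ] yaw -0.0322 tilt [ 1.9e-03 -5.0e-04 -1.0e+00] F [-1.46 -0.05 -2.64] T [0.01 0.1  0.01] op 0.0116
```

View pics/a2.png

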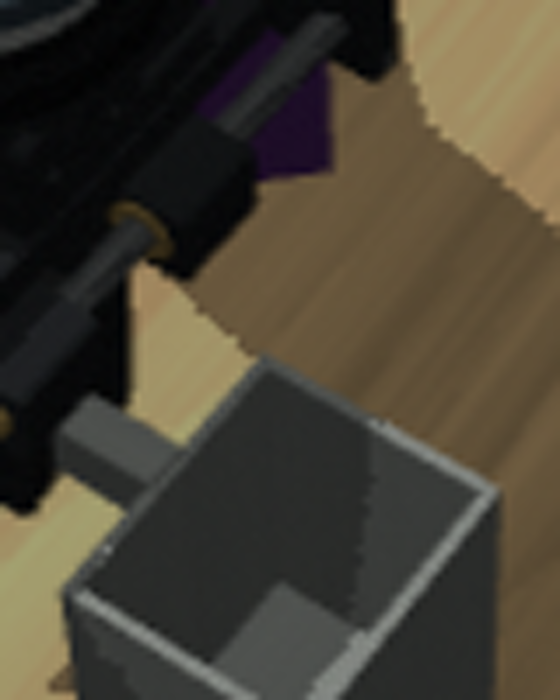

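View pics/a2t.png

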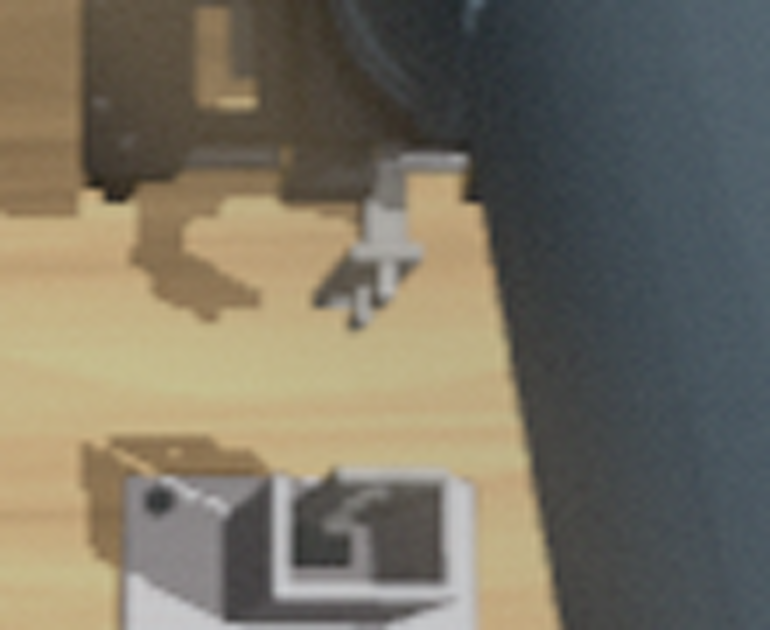

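Call:
jog_arm(targets=[[[0,-0.01,0,0.001,0],[0,-0.02,-0.0007,0.001,0.0],[0,-0.03,-0.0007,0.001,0],[0,-0.038,-0.0007,0.001,0],[0,-0.042,-0.0007,0.001,0],[0,-0.044,-0.0007,0.001,0],[0,-0.044,-0.0007,0.001,0],[0,-0.044,-0.0007,0.001,0],[0,-0.044,-0.0007,0.001,0],[0,-0.044,-0.0007,0.001,0]]])

```text
time: 12.88
tcp_pos: [0.5918, -0.1655, 0.1198]
orientation: [-0.0, 1.0, -0.016, 0.0]
force: [1.2, 1.1, -2.1]
opening: 0.0118
```

```bash
cat > rel.py <<'E'
from mv import *
# bracket origin relative to upright frame nominal
def rel():
    s,R=st();u=np.array([.535,-.1595]);a=-.03;R2=np.array([[np.cos(a),-np.sin(a)],[np.sin(a),np.cos(a)]])
    d=R2.T@(s["tcp_pos"][:2]-u);f=R2.T@s["force"][:2]
    print("t %.2f out %.1f lat %.1f under %.1f mm  Fx %.1f Fy %.1f Fz %.1f T"%(s["time"],d[0]*1e3,d[1]*1e3,(s["tcp_pos"][2]-.0367)*1e3,f[0],f[1],s["force"][2]),np.round(s["torque"],2),"yaw %.4f tilt"%yaw(R),np.round(R[:2,2],4),"op",round(s["opening"],4))
if __name__=="__main__": rel()
E
python3 -c "
from rel import *
rel()
s=cam('scene');crop(s,200,200,130,130,6,'a3.png');t=cam('top');crop(t,350,200,110,90,7,'a3t.png');rel()"
```

```text
t 12.88 out 56.9 lat -4.3 under 83.1 mm  Fx 1.1 Fy 1.1 Fz -2.1 T [0.04 0.08 0.05] yaw -0.0320 tilt [0.0003 0.0001] op 0.0118
t 12.98 out 56.7 lat -4.3 under 83.0 mm  Fx 0.5 Fy -0.3 Fz -2.0 T [ 0.07  0.16 -0.02] yaw -0.0320 tilt [-0.      0.0001] op 0.0116
```

View pics/a3t.png

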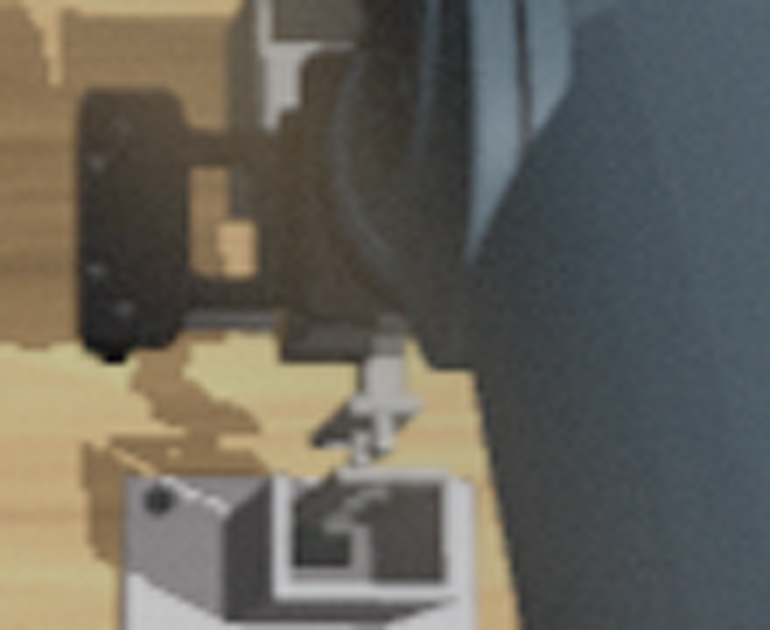

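View pics/a3.png

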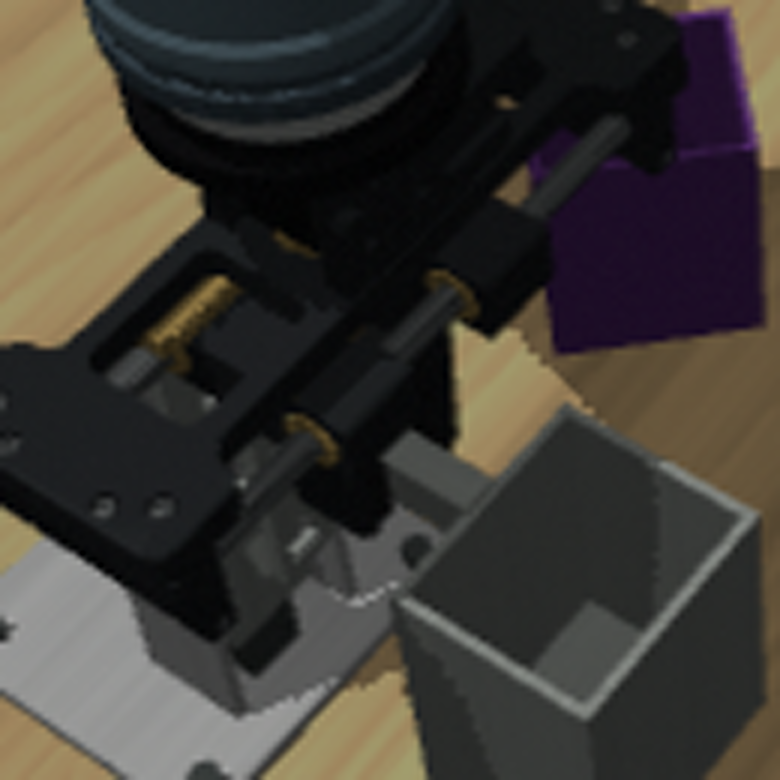

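Call:
jog_arm(targets=[[[0,-0.002,0,0,0],[0,-0.004,0,0,0],[0,-0.005,0,0,0],[0,-0.006,0,0,0],[0,-0.007,0,0,0],[0,-0.008,0,0,0],[0,-0.008,0,0,0]]])

```text
time: 13.57
tcp_pos: [0.5831, -0.1654, 0.1198]
orientation: [0.0, 1.0, -0.016, -0.0]
force: [-0.1, -0.5, -2.4]
opening: 0.0115
```

```bash
python3 rel.py
```

```text
t 13.57 out 48.3 lat -4.4 under 83.1 mm  Fx -0.1 Fy -0.5 Fz -2.4 T [0.07 0.06 0.  ] yaw -0.0322 tilt [-0.0002 -0.0001] op 0.0115
```

Call:
jog_arm(targets=[[[0,-0.001,0,0,0],[0,-0.002,0,0,0],[0,-0.003,0,0,0],[0,-0.003,0,0,0],[0,-0.003,0,0,0]]])

```text
time: 13.98
tcp_pos: [0.5803, -0.1653, 0.1198]
orientation: [0.0, 1.0, -0.016, -0.0]
force: [-0.1, -0.8, -1.5]
opening: 0.0115
```

```bash
python3 rel.py
```

```text
t 13.98 out 45.4 lat -4.4 under 83.1 mm  Fx -0.1 Fy -0.8 Fz -1.5 T [ 0.05  0.07 -0.04] yaw -0.0322 tilt [-0. -0.] op 0.0115
```

Call:
jog_arm(targets=[[[0,-0.001,0,0,0],[0,-0.002,0,0,0],[0,-0.003,0,0,0],[0,-0.003,0,0,0],[0,-0.003,0,0,0]]])

```text
time: 14.4
tcp_pos: [0.5773, -0.1652, 0.1198]
orientation: [0.0, 1.0, -0.016, 0.0]
force: [0.8, 0.1, -1.9]
opening: 0.0115
```

```bash
python3 rel.py
```

```text
t 14.40 out 42.4 lat -4.4 under 83.1 mm  Fx 0.8 Fy 0.1 Fz -1.9 T [0.05 0.15 0.02] yaw -0.0322 tilt [ 0. -0.] op 0.0115
```

Call:
jog_arm(targets=[[[0,-0.0007,0,0,0],[0,-0.0014,0,0,0],[0,-0.0014,0,0,0],[0,-0.0014,0,0,0]]])

```text
time: 14.73
tcp_pos: [0.5759, -0.1652, 0.1198]
orientation: [0.0, 1.0, -0.016, -0.0]
force: [-0.2, 0.6, -1.3]
opening: 0.0117
```

```bash
python3 rel.py
```

```text
t 14.73 out 41.0 lat -4.4 under 83.1 mm  Fx -0.2 Fy 0.6 Fz -1.3 T [0.05 0.1  0.  ] yaw -0.0322 tilt [-0.0001 -0.    ] op 0.0117
```

Call:
jog_arm(targets=[[[0,-0.0005,0,0,0],[0,-0.001,0,0,0],[0,-0.001,0,0,0]]])

```text
time: 14.98
tcp_pos: [0.5753, -0.1651, 0.1199]
orientation: [0.0, 1.0, -0.016, 0.0]
force: [0.4, -0.0, -2.4]
opening: 0.0113
```

```bash
python3 rel.py
```

```text
t 14.98 out 40.4 lat -4.4 under 83.2 mm  Fx 0.4 Fy -0.0 Fz -2.4 T [ 0.02 -0.2  -0.01] yaw -0.0322 tilt [ 0.0008 -0.0001] op 0.0113
```

Call:
jog_arm(targets=[[[0,-0.0005,0,0,0],[0,-0.0005,0,0,0],[0,-0.0005,0,0,0]]])

```text
time: 15.23
tcp_pos: [0.575, -0.1651, 0.12]
orientation: [0.0, 1.0, -0.016, 0.001]
force: [3.3, -0.0, -1.8]
opening: 0.0115
```

```bash
python3 rel.py;python3 -c "
from rel import *
s=cam('scene');crop(s,190,210,130,130,6,'a4.png');t=cam('top');crop(t,350,210,110,90,7,'a4t.png');rel()"
```

```text
t 15.23 out 40.2 lat -4.4 under 83.3 mm  Fx 3.3 Fy 0.1 Fz -1.8 T [-0.02 -0.46  0.03] yaw -0.0322 tilt [ 0.0012 -0.0001] op 0.0115
t 15.33 out 40.2 lat -4.4 under 83.4 mm  Fx 1.7 Fy 0.0 Fz -1.9 T [-0.01 -0.53 -0.03] yaw -0.0321 tilt [ 0.0012 -0.0001] op 0.0114
```

View pics/a4t.png

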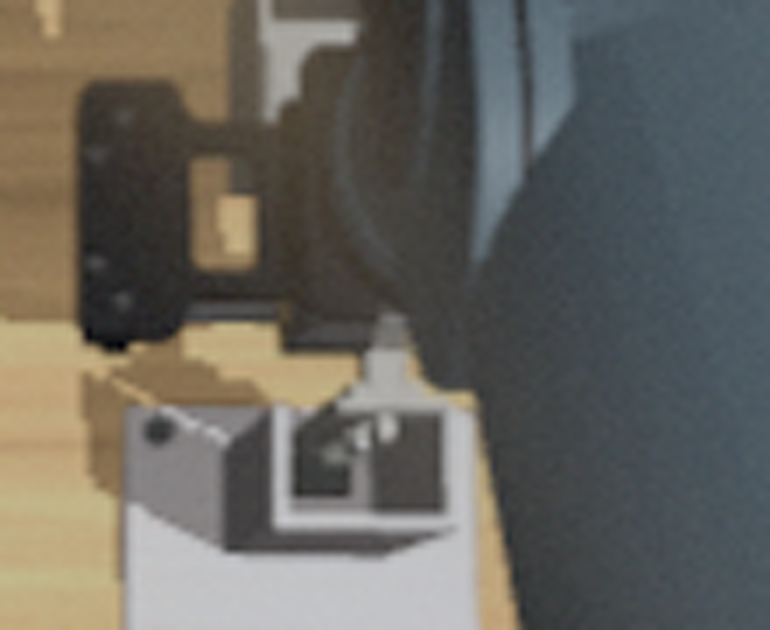

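View pics/a4.png

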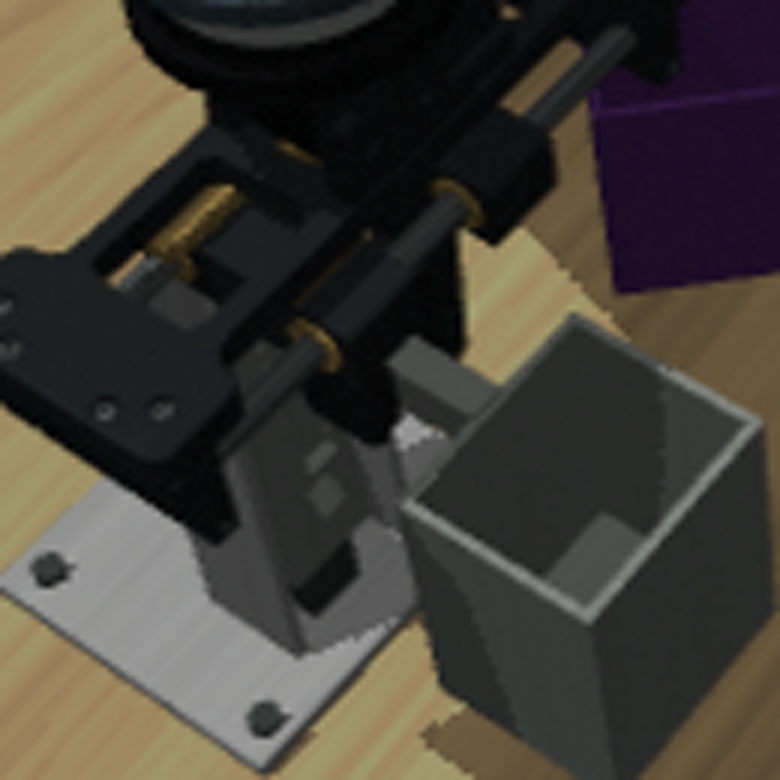

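Call:
jog_arm(targets=[[[0,0.001,0,0,0],[0,0.001,0,0.001,0],[0,0.001,0,0.002,0],[0,0.001,0,0.003,0],[0,0.001,0,0.004,0],[0,0.001,0,0.004,0],[0,0.001,0,0.004,0]]])

```text
time: 15.92
tcp_pos: [0.5752, -0.165, 0.1156]
orientation: [-0.0, 1.0, -0.016, -0.0]
force: [2.1, 0.0, -2.9]
opening: 0.0116
```

```bash
python3 rel.py
```

```text
t 15.92 out 40.4 lat -4.3 under 78.9 mm  Fx 2.1 Fy 0.1 Fz -2.9 T [ 0.04 -0.26 -0.01] yaw -0.0321 tilt [-0.0005  0.0001] op 0.0116
```

Call:
jog_arm(targets=[[[0,0.0006,0,0,0],[0,0.0006,0,0.001,0],[0,0.0006,0,0.002,0],[0,0.0006,0,0.002,0],[0,0.0006,0,0.002,0]]])

```text
time: 16.33
tcp_pos: [0.5757, -0.1651, 0.1136]
orientation: [-0.0, 1.0, -0.016, -0.0]
force: [0.3, -0.1, -2.4]
opening: 0.0115
```

```bash
python3 rel.py
```

```text
t 16.33 out 40.9 lat -4.4 under 76.9 mm  Fx 0.3 Fy -0.1 Fz -2.4 T [0.06 0.15 0.01] yaw -0.0322 tilt [-0.0006  0.0001] op 0.0115
```

Free of contact now. I'll go down in 1 mm steps.

Call:
jog_arm(targets=[[[0,0,0,0.001,0],[0,0,0,0.002,0],[0,0,0,0.002,0],[0,0,0,0.002,0]]])

```text
time: 16.67
tcp_pos: [0.5759, -0.1651, 0.1117]
orientation: [-0.0, 1.0, -0.016, -0.0]
force: [-0.2, -1.2, -1.9]
opening: 0.0115
```

```bash
python3 rel.py
```

```text
t 16.67 out 41.1 lat -4.4 under 75.0 mm  Fx -0.2 Fy -1.2 Fz -1.9 T [0.06 0.08 0.04] yaw -0.0322 tilt [-0.0002  0.    ] op 0.0115
```

Call:
jog_arm(targets=[[[0,0,0,0.001,0],[0,0,0,0.002,0],[0,0,0,0.002,0],[0,0,0,0.002,0]]])

```text
time: 17.0
tcp_pos: [0.5765, -0.1652, 0.11]
orientation: [0.0, 1.0, -0.016, 0.0]
force: [1.2, 0.1, -1.1]
opening: 0.0118
```

```bash
python3 rel.py
```

```text
t 17.00 out 41.6 lat -4.4 under 73.3 mm  Fx 1.2 Fy 0.1 Fz -1.1 T [ 0.07 -0.21 -0.07] yaw -0.0321 tilt [ 0.0009 -0.0001] op 0.0118
```

Call:
jog_arm(targets=[[[0,0,0,0.001,0],[0,0,0,0.002,0],[0,0,0,0.002,0]]])

```text
time: 17.25
tcp_pos: [0.5772, -0.1652, 0.1084]
orientation: [0.0, 1.0, -0.016, 0.001]
force: [2.9, 0.0, 2.8]
opening: 0.0122
```

```bash
python3 rel.py
```

```text
t 17.25 out 42.4 lat -4.4 under 71.7 mm  Fx 2.9 Fy 0.1 Fz 2.8 T [ 0.01 -0.45  0.02] yaw -0.0320 tilt [ 0.0023 -0.0003] op 0.0122
```

Call:
jog_arm(targets=[[[0,0,0,0.001,0],[0,0,0,0.002,0],[0,0,0,0.002,0]]])

```text
time: 17.5
tcp_pos: [0.5772, -0.1652, 0.1066]
orientation: [0.0, 1.0, -0.016, 0.001]
force: [2.4, 0.2, 4.6]
opening: 0.0118
```

```bash
python3 rel.py
```

```text
t 17.50 out 42.4 lat -4.4 under 69.9 mm  Fx 2.4 Fy 0.2 Fz 4.6 T [ 0.05 -0.56 -0.03] yaw -0.0321 tilt [ 0.0024 -0.0004] op 0.0118
```

Call:
jog_arm(targets=[[[0,0,0,0.001,0],[0,0,0,0.002,0],[0,0,0,0.002,0]]])

```text
time: 17.75
tcp_pos: [0.5777, -0.1653, 0.1054]
orientation: [0.0, 1.0, -0.016, 0.002]
force: [1.7, 0.3, 10.3]
opening: 0.0117
```

```bash
python3 rel.py
```

```text
t 17.75 out 42.8 lat -4.6 under 68.7 mm  Fx 1.7 Fy 0.4 Fz 10.3 T [ 0.06 -0.18  0.01] yaw -0.0322 tilt [ 0.0032 -0.0007] op 0.0117
```

Call:
jog_arm(targets=[[[0,0,0,0.0007,0],[0,0,0,0.0015,0],[0,0,0,0.0015,0]]])

```text
time: 18.0
tcp_pos: [0.5781, -0.1655, 0.1044]
orientation: [0.0, 1.0, -0.016, 0.002]
force: [1.3, 0.3, 12.1]
opening: 0.0117
```

```bash
python3 rel.py
```

```text
t 18.00 out 43.2 lat -4.7 under 67.7 mm  Fx 1.3 Fy 0.3 Fz 12.1 T [ 0.04 -0.   -0.  ] yaw -0.0322 tilt [ 0.004 -0.001] op 0.0117
```

Call:
jog_arm(targets=[[[0,0,0,0.0007,0],[0,0,0,0.001,0],[0,0,0,0.001,0]]])

```text
time: 18.25
tcp_pos: [0.5784, -0.1655, 0.1039]
orientation: [0.001, 1.0, -0.016, 0.002]
force: [1.4, 0.7, 15.9]
opening: 0.0113
```

```bash
python3 -c "
from rel import *
rel()
s=cam('scene');crop(s,190,210,130,130,6,'a5.png')"
```

```text
t 18.25 out 43.5 lat -4.7 under 67.2 mm  Fx 1.4 Fy 0.8 Fz 15.9 T [ 0.05  0.18 -0.03] yaw -0.0322 tilt [ 0.0046 -0.0013] op 0.0113
```

View pics/a5.png

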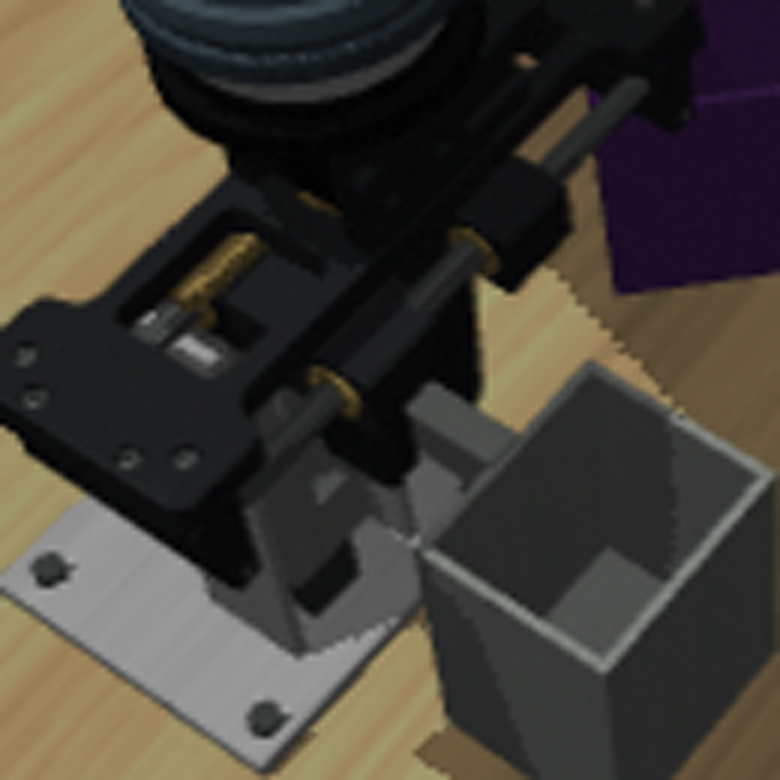

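Call:
jog_arm(targets=[[[0,-0.0007,0,0,0],[0,-0.0015,0,0.0,0],[0,-0.0015,0,0.0,0]]])

```text
time: 18.55
tcp_pos: [0.578, -0.1655, 0.1041]
orientation: [0.001, 1.0, -0.016, 0.004]
force: [3.4, 0.2, 14.2]
opening: 0.0116
```

```bash
python3 rel.py
```

```text
t 18.55 out 43.1 lat -4.7 under 67.4 mm  Fx 3.4 Fy 0.3 Fz 14.2 T [ 0.03 -0.49 -0.02] yaw -0.0321 tilt [ 0.007  -0.0014] op 0.0116
```

Call:
jog_arm(targets=[[[0,0,0,0.0007,0],[0,0,0,0.001,0],[0,0,0,0.001,0]]])

```text
time: 18.8
tcp_pos: [0.5784, -0.1656, 0.1038]
orientation: [0.001, 1.0, -0.016, 0.004]
force: [2.2, -0.7, 17.6]
opening: 0.0115
```

```bash
python3 rel.py
```

```text
t 18.80 out 43.6 lat -4.8 under 67.1 mm  Fx 2.3 Fy -0.6 Fz 17.6 T [ 0.11 -0.22  0.01] yaw -0.0321 tilt [ 0.0077 -0.0016] op 0.0115
```

```bash
python3 -c "
from ov import *
from rel import *
s=cam('scene');q,R=st();tc=q['tcp_pos'];pb=[tc[0],tc[1],-.032];u=tc[2]-.0367
B=[(box(pb,.035,.095,-.035,.035,.09+u),(0,0,255)),(box(pb,.035,.095,-.035,.035,u),(0,255,255)),(box(pb,-.035,.035,-.006,.006,.092+u),(0,255,0)),(box(pb,-.04,-.035,-.01,.01,u),(255,0,0)),(box(pb,-.04,-.035,-.01,.01,.092+u),(255,0,0))]
ov(s,220,250,110,110,7,'a6.png',B)
" | tail -1
```

```text
[[-0.8, -0.3], [0.0, 1.1], [0.8, -0.7]]
```

View pics/a6.png

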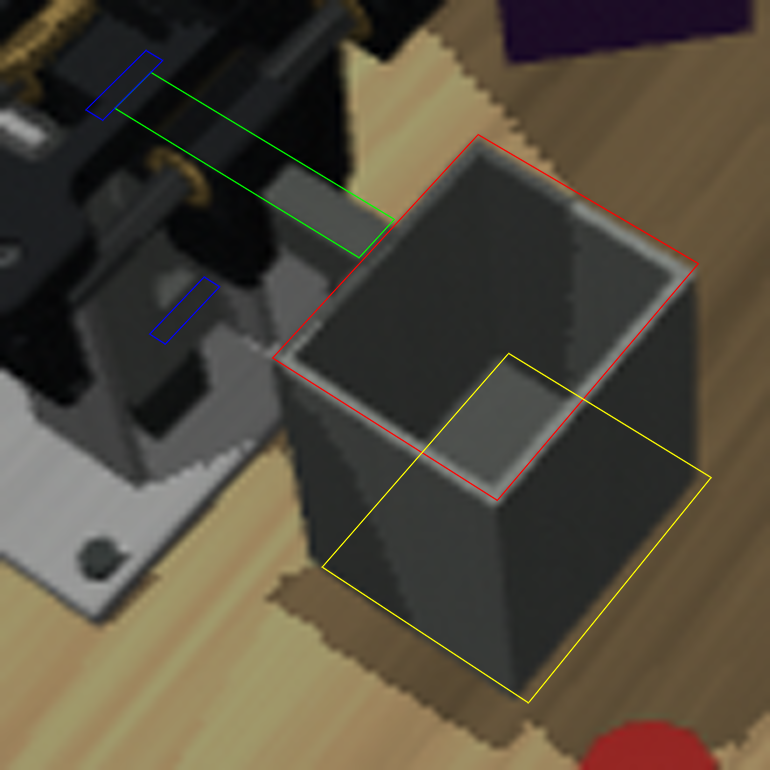

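The overlay shows the bracket has pitched about 2° in the grip, caddy end down. It's jamming because I'm pressing too far from the backplate. The claws are hooked, so I'll unload, release, and then press on the bar top close to the backplate with closed fingers.

Call:
jog_arm(targets=[[[0,0.0005,0,-0.001,0],[0,0.001,0,-0.002,0],[0,0.0015,0,-0.003,0],[0,0.0015,0,-0.003,0],[0,0.0015,0,-0.003,0]]])

```text
time: 19.37
tcp_pos: [0.5778, -0.1654, 0.1046]
orientation: [0.0, 1.0, -0.016, 0.002]
force: [2.6, -0.8, 7.3]
opening: 0.0116
```

```bash
python3 rel.py
```

```text
t 19.37 out 43.0 lat -4.6 under 67.9 mm  Fx 2.6 Fy -0.7 Fz 7.3 T [-0.03 -0.62 -0.02] yaw -0.0321 tilt [ 0.0036 -0.0008] op 0.0116
```

Call:
jog_arm(targets=[[[0.014,0,0,-0.001,0],[0.018,0,0,-0.001,0],[0.024,0,0,-0.001,0],[0.03,0,0,-0.001,0],[0.04,0,0,-0.001,0],[0.04,0,0,-0.001,0]]])

```text
time: 19.87
tcp_pos: [0.5756, -0.1651, 0.104]
orientation: [-0.0, 1.0, -0.016, -0.0]
force: [-0.3, 0.6, -0.6]
opening: 0.0395
```

```bash
python3 -c "
from rel import *
rel()
s=cam('scene');crop(s,190,210,130,130,6,'b1.png');t=cam('top');crop(t,350,200,110,90,7,'b1t.png')"
```

```text
t 19.87 out 40.8 lat -4.4 under 67.3 mm  Fx -0.4 Fy 0.6 Fz -0.6 T [ 0.07  0.06 -0.04] yaw -0.0323 tilt [-0.0008  0.0001] op 0.0395
```

View pics/b1.png

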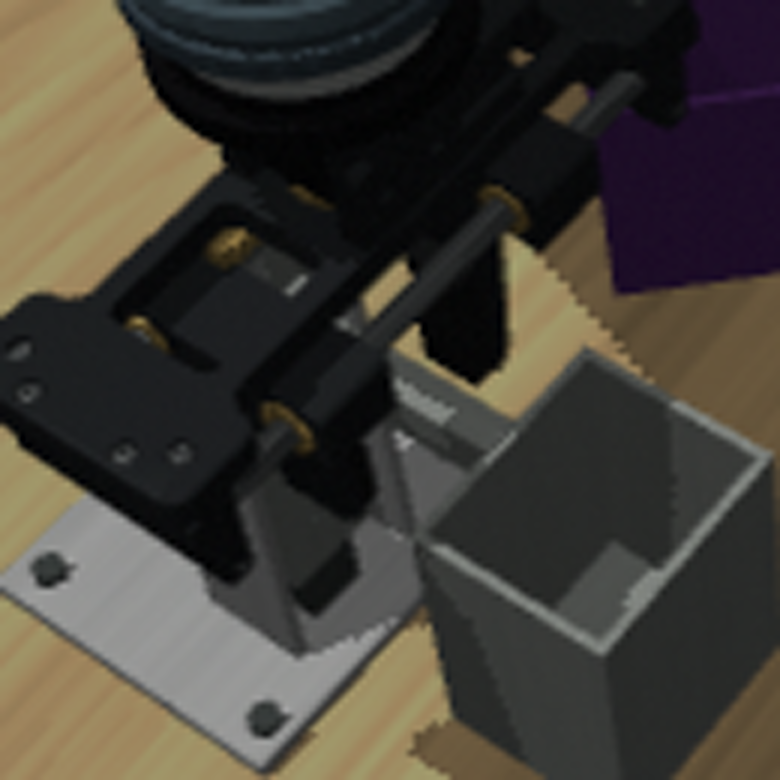

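Call:
jog_arm(targets=[[[0.05,0,0,-0.015,0],[0.05,0,0,-0.035,0],[0.05,0,0,-0.05,0],[0.02,0,0,-0.05,0],[0,-0.01,0,-0.05,0],[0,-0.019,0,-0.05,0],[0,-0.021,0,-0.05,0],[0,-0.021,0,-0.05,0],[0,-0.021,0,-0.05,0],[0,-0.021,0,-0.05,0],[0,-0.021,0,-0.05,0]]])

```text
time: 20.88
tcp_pos: [0.5553, -0.1644, 0.1541]
orientation: [-0.0, 1.0, -0.016, 0.0]
force: [-0.0, 0.0, 0.6]
opening: 0.0003
```

```bash
python3 -c "
from rel import *
rel()
s=cam('scene');crop(s,190,190,140,150,5,'b2.png');t=cam('top');crop(t,350,200,110,90,7,'b2t.png');rel()"
```

```text
t 20.88 out 20.5 lat -4.3 under 117.4 mm  Fx -0.0 Fy 0.0 Fz 0.6 T [0.04 0.05 0.03] yaw -0.0321 tilt [0.0001 0.0002] op 0.0003
t 20.98 out 20.5 lat -4.3 under 117.5 mm  Fx -0.5 Fy 0.1 Fz 0.3 T [-0.01  0.02  0.04] yaw -0.0321 tilt [0.0001 0.0001] op 0.0007
```

View pics/b2.png

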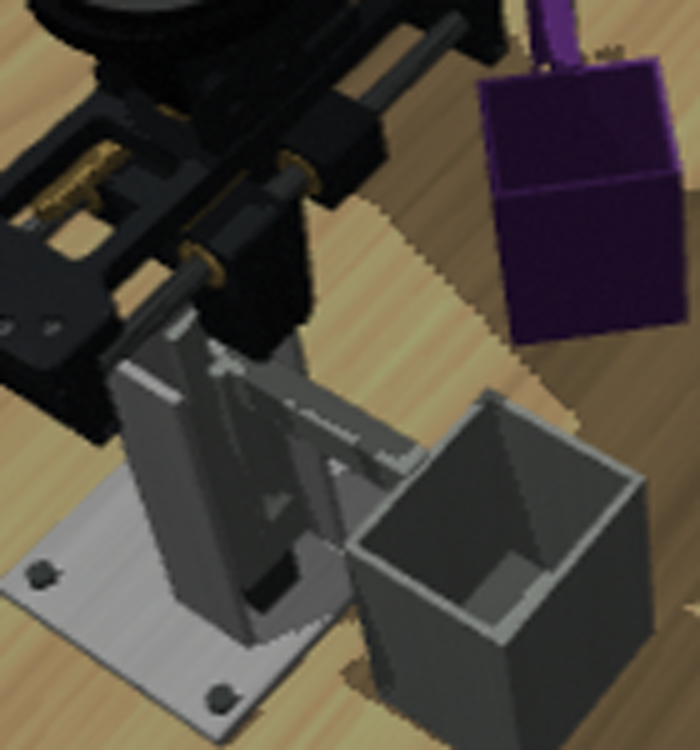

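View pics/b2t.png

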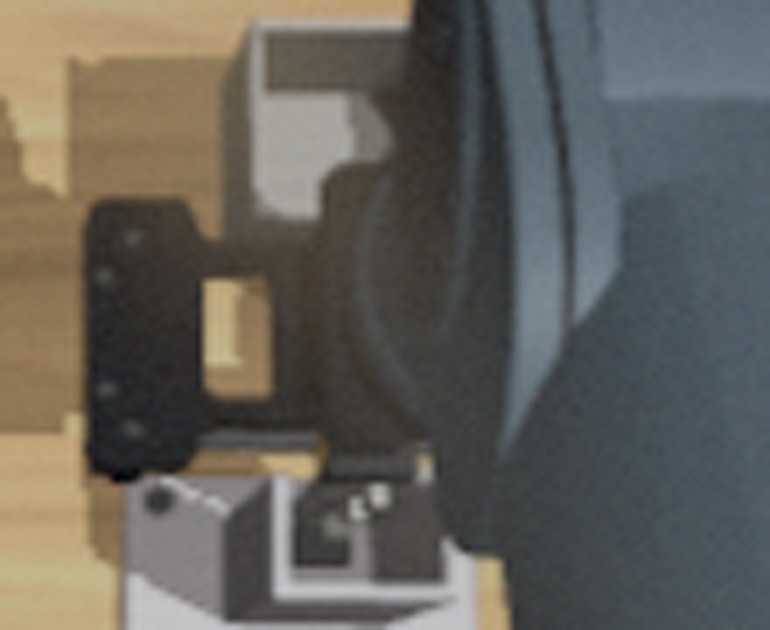

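```bash
cat > fitb.py <<'E'
from h import *
from scipy.optimize import least_squares
from scipy.spatial.transform import Rotation as Ro
s=cam("scene")
def fitb(obs,L,off,k,x0=(.576,-.165,.068,0)):
    o=(np.array(obs,float)+.5)/k-.5+np.array(off);L=np.array(L)
    f=lambda p:(proj(s,(Ro.from_euler('ZY',[-.031,p[3]]).apply(L-[0,0,.083]))+[p[0],p[1],p[2]+.083])-o).ravel()
    q=least_squares(f,x0,x_scale=[.01,.01,.01,.1]);u=np.array([.535,-.1595]);a=-.03;R2=np.array([[np.cos(a),-np.sin(a)],[np.sin(a),np.cos(a)]])
    d=R2.T@(q.x[:2]-u);print("out %.1f lat %.1f under %.1f pitch(deg,+caddy down) %.2f"%(d[0]*1e3,d[1]*1e3,q.x[2]*1e3,np.degrees(q.x[3])),np.round(f(q.x),1))
RIM=[(.035,.035,.09),(.095,.035,.09),(.095,-.035,.09),(.035,-.035,.09)]
E
python3 -c "
from fitb import *
fitb([(488,391),(645,479),(503,642),(346,547)],RIM,(190,190),5)
c=cam('scene');crop(c,190,240,140,130,6,'b3.png')
"
```

```text
out 36.2 lat 2.6 under 54.3 pitch(deg,+caddy down) -1.47 [ 0.3 -0.  -0.3 -0.2 -0.   0.3  0.  -0. ]
```

View pics/b3.png

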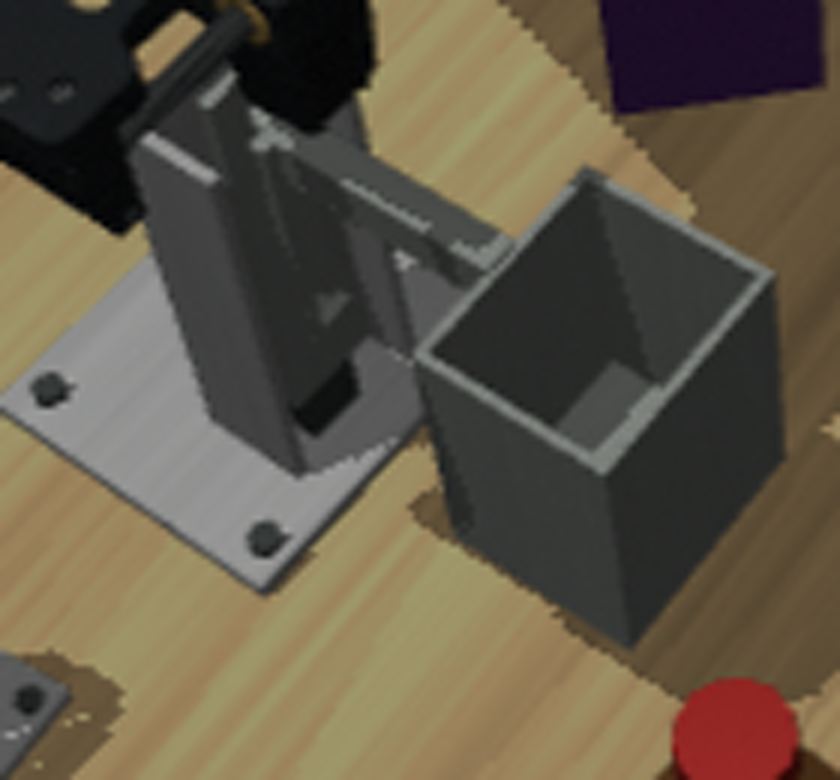

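```bash
cat >> fitb.py <<'E'
def fitc(obs,L,off,k,lat=-.0044):
    o=(np.array(obs,float)+.5)/k-.5+np.array(off);L=np.array(L);u=np.array([.535,-.1595]);a=-.03;R2=np.array([[np.cos(a),-np.sin(a)],[np.sin(a),np.cos(a)]])
    def f(p):
        xy=u+R2@[p[0],lat];return (proj(s,Ro.from_euler('ZY',[-.031,p[2]]).apply(L-[0,0,.083])+[*xy,p[1]+.083])-o).ravel()
    q=least_squares(f,[.041,.066,0],x_scale=[.01,.01,.1],loss='soft_l1');print("out %.1f under %.1f pitch %.2f"%(q.x[0]*1e3,q.x[1]*1e3,np.degrees(q.x[2])),np.round(f(q.x),1))
FULL=RIM+[(.095,-.035,0),(.035,-.035,0),(.095,.035,0)]
E
python3 -c "
from fitb import *
fitc([(587,167),(778,271),(603,478),(413,355),(635,651),(458,537),(786,462)],FULL,(190,240),6)
"
```

```text
out 43.2 under 70.8 pitch -0.44 [ 0.1 -0.5 -0.1  0.4  0.2 -0.2 -0.3  0.1 -0.3  0.4 -0.4  0.2  0.7 -0.4]
```

Call:
jog_arm(targets=[[[0,-0.003,0,0.006,0],[0,-0.003,0,0.012,0],[0,-0.003,0,0.016,0],[0,-0.003,0,0.018,0],[0,-0.003,0,0.018,0],[0,-0.003,0,0.018,0]]])

```text
time: 21.63
tcp_pos: [0.552, -0.1643, 0.1361]
orientation: [-0.0, 1.0, -0.016, -0.0]
force: [0.3, 0.8, 0.4]
opening: 0.0002
```

```bash
python3 rel.py
```

```text
t 21.63 out 17.1 lat -4.3 under 99.4 mm  Fx 0.3 Fy 0.8 Fz 0.4 T [-0.01 -0.03  0.  ] yaw -0.0321 tilt [-0.0003  0.0001] op 0.0002
```

Call:
jog_arm(targets=[[[0,0,0,0.002,0],[0,0,0,0.003,0],[0,0,0,0.004,0],[0,0,0,0.004,0]]])

```text
time: 21.97
tcp_pos: [0.552, -0.1644, 0.1322]
orientation: [-0.0, 1.0, -0.016, -0.0]
force: [0.4, 0.3, 0.6]
opening: 0.0001
```

```bash
python3 rel.py
```

```text
t 21.97 out 17.1 lat -4.3 under 95.5 mm  Fx 0.4 Fy 0.3 Fz 0.6 T [-0.    0.01  0.01] yaw -0.0322 tilt [-0.0002  0.    ] op 0.0001
```

Call:
jog_arm(targets=[[[0,0,0,0.001,0],[0,0,0,0.002,0],[0,0,0,0.002,0]]])

```text
time: 22.22
tcp_pos: [0.5519, -0.1643, 0.1301]
orientation: [-0.0, 1.0, -0.016, -0.0]
force: [0.6, -0.6, 0.2]
opening: 0.0006
```

```bash
python3 rel.py
```

```text
t 22.22 out 17.1 lat -4.3 under 93.4 mm  Fx 0.6 Fy -0.6 Fz 0.2 T [ 0.05 -0.01 -0.06] yaw -0.0322 tilt [-0.0003  0.    ] op 0.0006
```

Call:
jog_arm(targets=[[[0,0,0,0.001,0],[0,0,0,0.002,0],[0,0,0,0.002,0]]])

```text
time: 22.47
tcp_pos: [0.5522, -0.1644, 0.1284]
orientation: [0.0, 1.0, -0.016, 0.0]
force: [-1.1, 0.6, 1.3]
opening: 0.0005
```

```bash
python3 rel.py
```

```text
t 22.47 out 17.4 lat -4.4 under 91.7 mm  Fx -1.1 Fy 0.5 Fz 1.3 T [-0.01  0.1   0.03] yaw -0.0322 tilt [ 0.0003 -0.0001] op 0.0005
```

Call:
jog_arm(targets=[[[0,0,0,0.001,0],[0,0,0,0.001,0],[0,0,0,0.001,0]]])

```text
time: 22.72
tcp_pos: [0.5525, -0.1644, 0.128]
orientation: [0.0, 1.0, -0.016, 0.0]
force: [-0.7, 0.3, 5.3]
opening: 0.0006
```

```bash
python3 rel.py
```

```text
t 22.72 out 17.6 lat -4.4 under 91.3 mm  Fx -0.7 Fy 0.3 Fz 5.3 T [0.04 0.21 0.02] yaw -0.0322 tilt [ 0.0009 -0.0003] op 0.0006
```

Call:
jog_arm(targets=[[[0,0,0,0.001,0],[0,0,0,0.001,0],[0,0,0,0.001,0]]])

```text
time: 22.97
tcp_pos: [0.5528, -0.1645, 0.1276]
orientation: [0.0, 1.0, -0.016, 0.001]
force: [-1.9, 1.1, 8.5]
opening: 0.0004
```

```bash
python3 rel.py
```

```text
t 22.97 out 18.0 lat -4.5 under 90.9 mm  Fx -2.0 Fy 1.1 Fz 8.5 T [0.08 0.48 0.02] yaw -0.0322 tilt [ 0.0015 -0.0006] op 0.0004
```

Call:
jog_arm(targets=[[[0,0,0,0.001,0],[0,0,0,0.001,0],[0,0,0,0.001,0]]])

```text
time: 23.22
tcp_pos: [0.5532, -0.1646, 0.1272]
orientation: [0.0, 1.0, -0.016, 0.001]
force: [-2.6, 0.7, 13.9]
opening: 0.0005
```

```bash
python3 rel.py
```

```text
t 23.22 out 18.4 lat -4.6 under 90.5 mm  Fx -2.7 Fy 0.6 Fz 13.9 T [ 0.13  0.73 -0.08] yaw -0.0323 tilt [ 0.0024 -0.0009] op 0.0005
```

Call:
jog_arm(targets=[[[0,-0.0005,0,0.001,0],[0,-0.0005,0,0.001,0],[0,-0.0005,0,0.001,0]]])

```text
time: 23.47
tcp_pos: [0.5535, -0.1647, 0.1269]
orientation: [0.001, 1.0, -0.016, 0.002]
force: [-2.7, 0.2, 16.0]
opening: 0.0006
```

```bash
python3 -c "
from rel import *
rel()
s=cam('scene');crop(s,190,240,140,130,6,'b4.png')"
```

```text
t 23.47 out 18.6 lat -4.6 under 90.2 mm  Fx -2.7 Fy 0.1 Fz 16.0 T [ 0.24  0.67 -0.06] yaw -0.0323 tilt [ 0.0039 -0.0012] op 0.0006
```

View pics/b4.png

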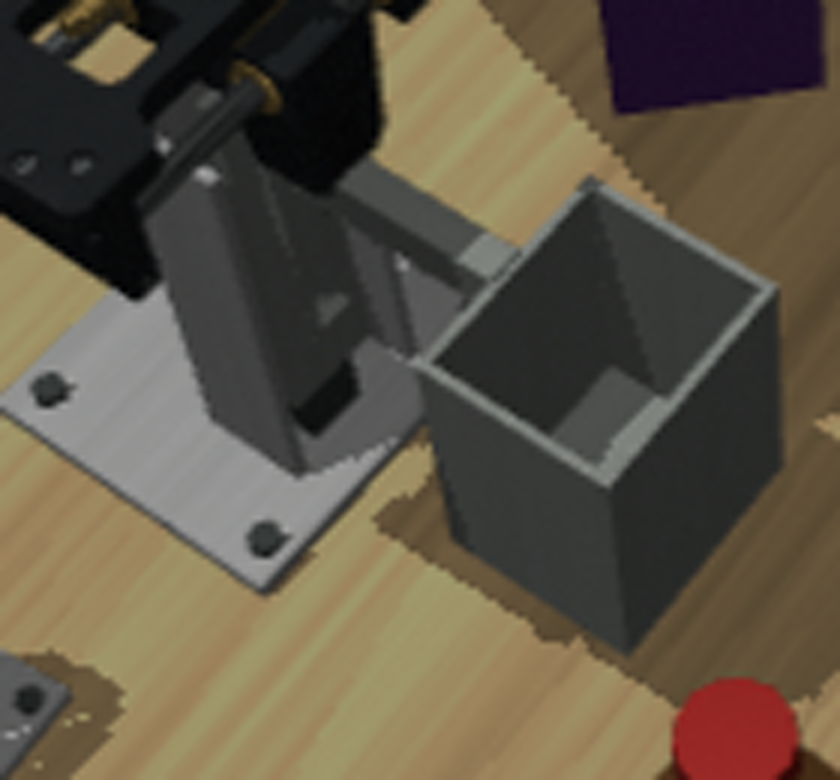

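Call:
jog_arm(targets=[[[0,-0.001,0,0,0],[0,-0.002,0,0,0],[0,-0.002,0,0,0]]])

```text
time: 23.77
tcp_pos: [0.5526, -0.1646, 0.1271]
orientation: [0.001, 1.0, -0.016, 0.003]
force: [0.0, 0.4, 15.4]
opening: 0.0005
```

```bash
python3 rel.py
```

```text
t 23.77 out 17.8 lat -4.6 under 90.4 mm  Fx 0.0 Fy 0.4 Fz 15.4 T [ 0.1  -0.   -0.01] yaw -0.0321 tilt [ 0.0064 -0.0014] op 0.0005
```

Call:
jog_arm(targets=[[[0,-0.0005,0,0.001,0],[0,-0.0005,0,0.001,0],[0,-0.0005,0,0.001,0]]])

```text
time: 24.02
tcp_pos: [0.5496, -0.1644, 0.1238]
orientation: [0.0, 1.0, -0.016, 0.001]
force: [-0.2, -0.1, 0.6]
opening: 0.0003
```

```bash
python3 rel.py
```

```text
t 24.02 out 14.7 lat -4.4 under 87.1 mm  Fx -0.2 Fy -0.1 Fz 0.6 T [ 0.05 -0.    0.03] yaw -0.0321 tilt [ 0.0012 -0.0004] op 0.0003
```

```bash
python3 -c "
from rel import *
rel()
s=cam('scene');crop(s,190,240,140,130,6,'b5.png');t=cam('top');crop(t,350,200,110,90,7,'b5t.png')"
```

```text
t 24.02 out 14.7 lat -4.4 under 87.1 mm  Fx -0.2 Fy -0.1 Fz 0.6 T [ 0.05 -0.    0.03] yaw -0.0321 tilt [ 0.0012 -0.0004] op 0.0003
```

View pics/b5.png

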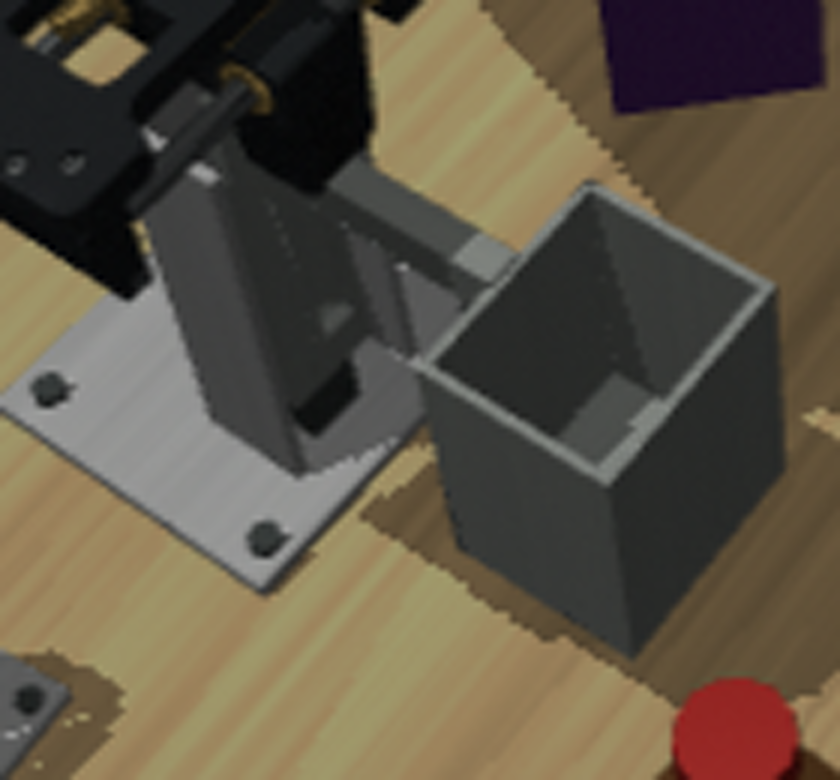

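```bash
python3 -c "
from fitb import *
fitc([(587,167),(778,271),(603,478),(413,355),(635,651),(458,537),(786,462)],FULL,(190,240),6)
fitc([(591,182),(778,286),(607,487),(416,365),(632,661),(458,550),(784,468)],FULL,(190,240),6)
"
```

```text
out 43.2 under 70.8 pitch -0.44 [ 0.1 -0.5 -0.1  0.4  0.2 -0.2 -0.3  0.1 -0.3  0.4 -0.4  0.2  0.7 -0.4]
out 43.2 under 65.7 pitch 0.05 [-0.2 -0.9  0.   0.1 -0.1  0.4 -0.3  0.4  0.1  0.2 -0.3 -0.6  0.8  0.2]
```

Call:
jog_arm(targets=[[[0,0,0,0,0],[0,0,0,0.0005,0],[0,0,0,0.0005,0]]])

```text
time: 24.42
tcp_pos: [0.5488, -0.1642, 0.1225]
orientation: [-0.0, 1.0, -0.016, -0.0]
force: [-0.4, 0.3, 0.2]
opening: 0.0004
```

```bash
python3 rel.py
```

```text
t 24.42 out 13.9 lat -4.3 under 85.8 mm  Fx -0.4 Fy 0.3 Fz 0.2 T [ 0.04 -0.01 -0.01] yaw -0.0322 tilt [-0.0006  0.0002] op 0.0004
```

Call:
jog_arm(targets=[[[0,0,0,0.001,0],[0,0,0,0.001,0],[0,0,0,0.001,0]]])

```text
time: 24.67
tcp_pos: [0.549, -0.1642, 0.1217]
orientation: [-0.0, 1.0, -0.016, -0.0]
force: [-0.2, 0.3, 0.3]
opening: 0.0004
```

```bash
python3 rel.py
```

```text
t 24.67 out 14.1 lat -4.3 under 85.0 mm  Fx -0.2 Fy 0.3 Fz 0.3 T [ 0.06  0.09 -0.  ] yaw -0.0321 tilt [-0.0002  0.    ] op 0.0004
```

Call:
jog_arm(targets=[[[0,0.002,0,0,0],[0,0.002,0,0.001,0],[0,0.002,0,0.001,0],[0,0.002,0,0.001,0]]])

```text
time: 25.0
tcp_pos: [0.5511, -0.1643, 0.1207]
orientation: [-0.0, 1.0, -0.016, -0.0]
force: [1.2, -0.3, 0.5]
opening: 0.0005
```

```bash
python3 rel.py
```

```text
t 25.00 out 16.2 lat -4.3 under 84.0 mm  Fx 1.2 Fy -0.3 Fz 0.5 T [0.01 0.04 0.  ] yaw -0.0322 tilt [-0.0001  0.0001] op 0.0005
```

Call:
jog_arm(targets=[[[0,0,0,0.0005,0],[0,0,0,0.001,0],[0,0,0,0.001,0]]])

```text
time: 25.25
tcp_pos: [0.551, -0.1643, 0.1197]
orientation: [-0.0, 1.0, -0.016, -0.0]
force: [-0.8, 0.0, -0.3]
opening: 0.001
```

```bash
python3 rel.py
```

```text
t 25.25 out 16.1 lat -4.3 under 83.0 mm  Fx -0.8 Fy 0.0 Fz -0.3 T [ 0.04  0.03 -0.03] yaw -0.0322 tilt [-0.0002  0.    ] op 0.001
```

```bash
python3 -c "
from rel import *
s=cam('scene');crop(s,190,240,140,130,6,'b6.png')"
```

```text
(no output)
```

View pics/b6.png

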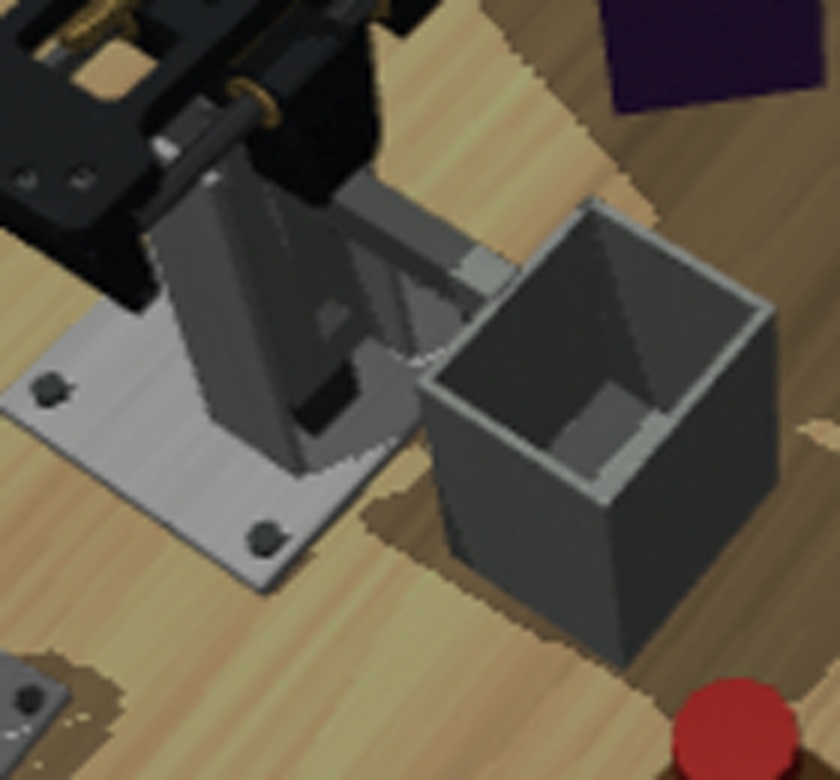

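```bash
python3 -c "
from fitb import *
fitc([(591,200),(778,306),(603,507),(419,381),(622,670),(450,553),(780,483)],FULL,(190,240),6)
"
```

```text
out 42.3 under 58.9 pitch 1.90 [-0.2 -1.2 -0.2  0.2  0.7  0.2 -0.5  0.4  0.4  0.4 -0.1  0.1 -0.1 -0.3]
```

Call:
jog_arm(targets=[[[0,0,0,0.0005,0],[0,0,0,0.001,0],[0,0,0,0.001,0]]])

```text
time: 25.6
tcp_pos: [0.5512, -0.1644, 0.119]
orientation: [0.0, 1.0, -0.016, 0.0]
force: [-0.1, 0.9, 1.5]
opening: 0.0003
```

```bash
python3 rel.py
```

```text
t 25.60 out 16.3 lat -4.4 under 82.3 mm  Fx -0.1 Fy 0.9 Fz 1.5 T [ 0.06  0.13 -0.02] yaw -0.0322 tilt [ 0.0002 -0.0002] op 0.0003
```

Call:
jog_arm(targets=[[[0,0,0,0.0005,0],[0,0,0,0.001,0],[0,0,0,0.001,0]]])

```text
time: 25.85
tcp_pos: [0.5515, -0.1645, 0.1187]
orientation: [0.0, 1.0, -0.016, 0.0]
force: [-2.0, 0.7, 7.5]
opening: 0.0003
```

```bash
python3 rel.py
```

```text
t 25.85 out 16.7 lat -4.5 under 82.0 mm  Fx -2.0 Fy 0.6 Fz 7.5 T [0.08 0.53 0.03] yaw -0.0323 tilt [ 0.0009 -0.0005] op 0.0003
```

Call:
jog_arm(targets=[[[0,-0.0005,0,0.0005,0],[0,-0.0005,0,0.001,0],[0,-0.0005,0,0.001,0]]])

```text
time: 26.1
tcp_pos: [0.5518, -0.1646, 0.1186]
orientation: [0.0, 1.0, -0.016, 0.001]
force: [-3.1, 0.0, 13.0]
opening: 0.0008
```

```bash
python3 rel.py
```

```text
t 26.10 out 16.9 lat -4.5 under 81.9 mm  Fx -3.1 Fy -0.0 Fz 13.0 T [0.11 0.64 0.01] yaw -0.0322 tilt [ 0.0025 -0.0009] op 0.0008
```

That's a hard stop: 5.5 N for 0.1 mm of travel. I'll stop pressing, lift clear and inspect.

Call:
jog_arm(targets=[[[0,0,0,-0.005,0],[0,0,0,-0.015,0],[0,0,0,-0.035,0],[0,0,0,-0.065,0],[0,0,0,-0.09,0],[0,0,0,-0.11,0],[0,0,0,-0.12,0],[0,0,0,-0.12,0],[0,0,0,-0.12,0]]])

```text
time: 26.85
tcp_pos: [0.5503, -0.1643, 0.2365]
orientation: [0.0, 1.0, -0.016, -0.0]
force: [-0.6, 0.2, -1.2]
opening: 0.0005
```

```bash
python3 -c "
from rel import *
rel()
s=cam('scene');crop(s,190,220,140,140,5,'c1.png');crop(s,215,240,70,70,11,'c1z.png');t=cam('top');crop(t,350,200,110,90,7,'c1t.png')"
```

```text
t 26.85 out 15.5 lat -4.4 under 199.8 mm  Fx -0.6 Fy 0.2 Fz -1.2 T [ 0.02  0.06 -0.  ] yaw -0.0323 tilt [-0.0002 -0.0001] op 0.0005
```

View pics/c1.png

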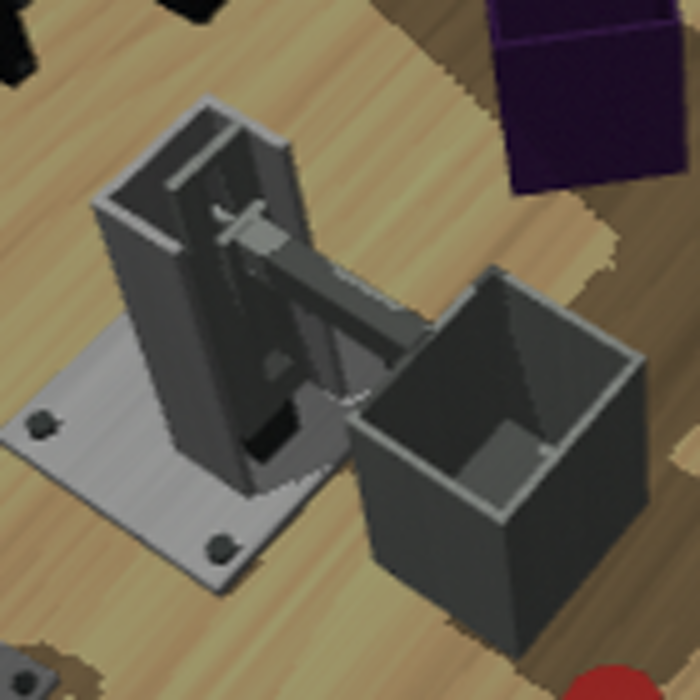

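View pics/c1z.png

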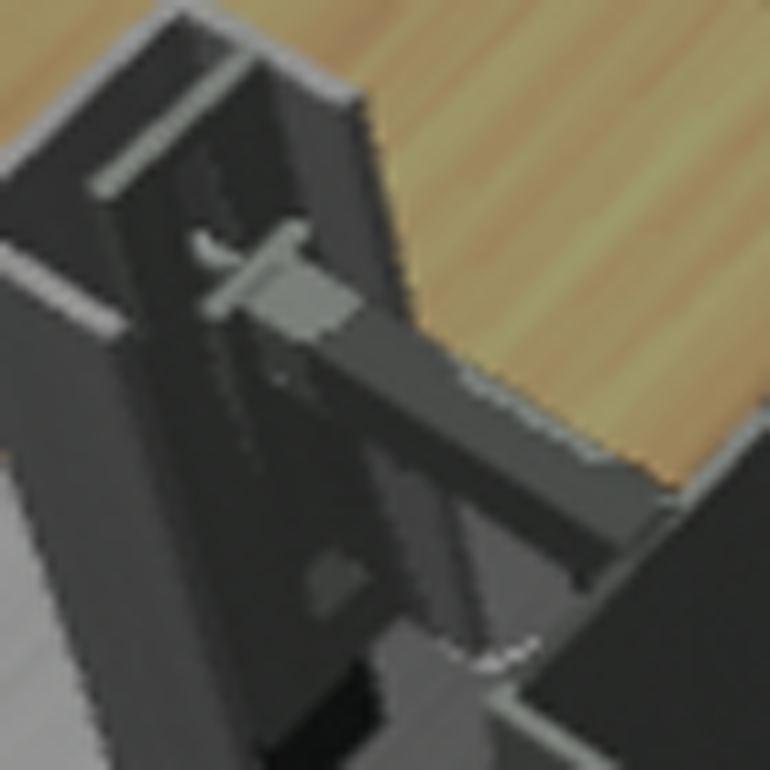

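```bash
python3 -c "
from fitb import *
fitc([(493,265),(645,358),(504,524),(349,419),(519,661),(374,563),(648,501)],FULL,(190,220),5)
import cv2
a=cv2.imread('pics/scene0.png')[270:315,220:275];b=s['color'][270:315,220:275,::-1]
im=np.hstack([cv2.resize(np.clip(x.astype(float)*2,0,255).astype('uint8'),None,fx=7,fy=7,interpolation=cv2.INTER_CUBIC) for x in (a,b)]);cv2.imwrite('pics/c2.png',im)
"
```

```text
out 42.0 under 57.8 pitch 1.98 [-0.4 -0.5  0.4 -0.1  0.3  0.3 -0.6  0.4  0.1  0.  -0.1 -0.1  0.1  0.2]
```

View pics/c2.png

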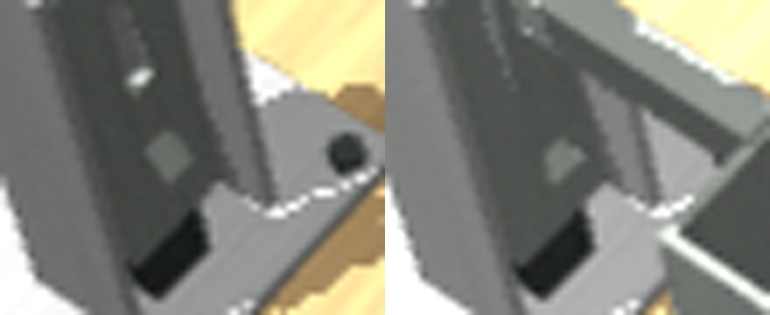

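The bracket hangs from its claws, and the pale wedge shows in the backplate window. I'll do a gentle pull-up test on the bar to confirm the catch is holding.

Call:
jog_arm(targets=[[[0.03,0.015,0,0,0],[0.05,0.026,0,0,0],[0.05,0.026,0,0.02,0],[0.05,0.026,0,0.05,0],[0.05,0.026,0,0.08,0],[0.05,0.026,0,0.11,0],[0.05,0.026,0,0.125,0],[0.05,0.026,0,0.137,0],[0.05,0.026,0,0.137,0],[0.05,0.026,0,0.137,0],[0.05,0.026,0,0.137,0]]])

```text
time: 27.92
tcp_pos: [0.5774, -0.1653, 0.1008]
orientation: [0.0, 1.0, -0.016, 0.001]
force: [-0.5, 0.2, 1.4]
opening: 0.05
```

```bash
python3 rel.py
```

```text
t 27.92 out 42.5 lat -4.5 under 64.1 mm  Fx -0.5 Fy 0.1 Fz 1.4 T [ 0.01 -0.01 -0.01] yaw -0.0321 tilt [ 0.0016 -0.0003] op 0.05
```

Call:
jog_arm(targets=[[[0.03,0,0,0,0],[0.02,0,0,0,0],[0.015,0,0,0,0],[0.012,0,0,0,0],[0.008,0,0,0,0],[0.004,0,0,0,0],[0,0,0,0,0],[0,0,0,0,0],[0,0,0,0,0]]])

```text
time: 28.67
tcp_pos: [0.5767, -0.1652, 0.0999]
orientation: [0.0, 1.0, -0.016, 0.0]
force: [-0.7, -0.1, 1.6]
opening: 0.0119
```

```bash
python3 rel.py
```

```text
t 28.67 out 41.8 lat -4.4 under 63.2 mm  Fx -0.7 Fy -0.1 Fz 1.6 T [-0.    0.09 -0.01] yaw -0.0321 tilt [ 0.0002 -0.0001] op 0.0119
```

Call:
jog_arm(targets=[[[0,0,0,-0.0005,0],[0,0,0,-0.001,0],[0,0,0,-0.001,0],[0,0,0,-0.001,0]]])

```text
time: 29.0
tcp_pos: [0.5763, -0.1651, 0.1004]
orientation: [-0.0, 1.0, -0.016, -0.0]
force: [1.5, 0.1, -4.7]
opening: 0.0117
```

```bash
python3 rel.py
```

```text
t 29.00 out 41.5 lat -4.3 under 63.7 mm  Fx 1.5 Fy 0.1 Fz -4.7 T [-0.07 -0.29  0.01] yaw -0.0321 tilt [-0.0005  0.0002] op 0.0117
```

Call:
jog_arm(targets=[[[0,0,0,-0.0005,0],[0,0,0,-0.001,0],[0,0,0,-0.001,0],[0,0,0,-0.001,0]]])

```text
time: 29.33
tcp_pos: [0.5758, -0.1651, 0.1011]
orientation: [-0.0, 1.0, -0.016, -0.001]
force: [0.4, -1.3, -10.2]
opening: 0.0119
```

```bash
python3 rel.py
```

```text
t 29.33 out 41.0 lat -4.4 under 64.4 mm  Fx 0.5 Fy -1.3 Fz -10.2 T [-0.11 -0.42 -0.  ] yaw -0.0322 tilt [-0.0014  0.0003] op 0.0119
```

The catch holds a 10 N upward pull with only about 1 mm of give. I'll reseat it gently, unload and let go.

Call:
jog_arm(targets=[[[0,0,0,0.001,0],[0,0,0,0.002,0],[0,0,0,0.003,0],[0,0,0,0.003,0],[0,0,0,0.003,0]]])

```text
time: 29.75
tcp_pos: [0.577, -0.1652, 0.0998]
orientation: [0.0, 1.0, -0.016, 0.0]
force: [-1.8, 1.0, 4.7]
opening: 0.0119
```

```bash
python3 rel.py
```

```text
t 29.75 out 42.2 lat -4.4 under 63.1 mm  Fx -1.9 Fy 0.9 Fz 4.7 T [ 0.11  0.57 -0.02] yaw -0.0322 tilt [ 0.0009 -0.0004] op 0.0119
```

Call:
jog_arm(targets=[[[0,0,0,-0.001,0],[0.014,0,0,-0.001,0],[0.018,0,0,-0.001,0],[0.024,0,0,-0.001,0],[0.03,0,0,-0.001,0],[0.05,0,0,-0.001,0],[0.05,0,0,-0.001,0],[0.05,0,0,-0.001,0]]])

```text
time: 30.42
tcp_pos: [0.5765, -0.1651, 0.0998]
orientation: [-0.0, 1.0, -0.016, -0.0]
force: [0.8, 0.4, 0.6]
opening: 0.0478
```

```bash
python3 rel.py
```

```text
t 30.42 out 41.7 lat -4.4 under 63.1 mm  Fx 0.8 Fy 0.5 Fz 0.6 T [ 0.04  0.05 -0.04] yaw -0.0322 tilt [-0.0001  0.    ] op 0.0478
```

Back at the seated height. I'll lift straight up, clear of everything, and take a final look.

Call:
jog_arm(targets=[[[0.05,0,0,-0.01,0],[0.05,0,0,-0.03,0],[0.05,0,0,-0.06,0],[0.05,0,0,-0.1,0],[0.05,0,0,-0.14,0],[0.05,0,0,-0.17,0],[0.05,0,0,-0.18,0],[0.05,0,0,-0.18,0],[0.05,0,0,-0.18,0],[0.05,0,0,-0.18,0]]])

```text
time: 31.25
tcp_pos: [0.5754, -0.1649, 0.278]
orientation: [-0.0, 1.0, -0.016, -0.002]
force: [0.4, 0.4, -0.5]
opening: 0.0497
```

```bash
python3 -c "
from rel import *
rel()
s=cam('scene');cv2.imwrite('pics/f.png',s['color'][:,:,::-1]);crop(s,190,220,140,140,5,'f1.png')"
```

```text
t 31.25 out 40.5 lat -4.2 under 241.3 mm  Fx 0.4 Fy 0.5 Fz -0.5 T [ 0.02  0.01 -0.  ] yaw -0.0321 tilt [-0.0031  0.0007] op 0.0497
```

View pics/f.png

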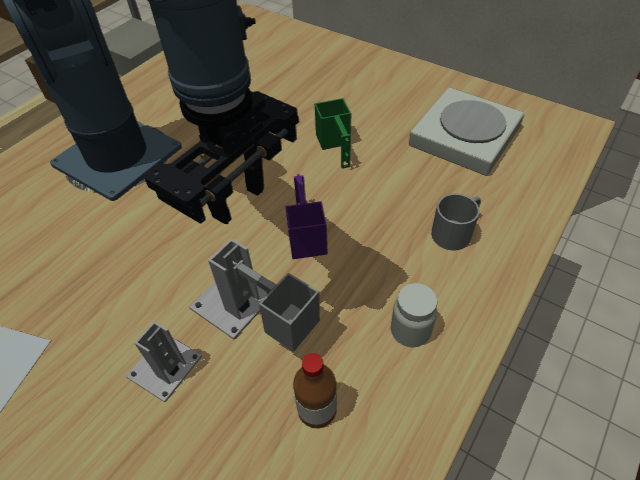

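View pics/f1.png

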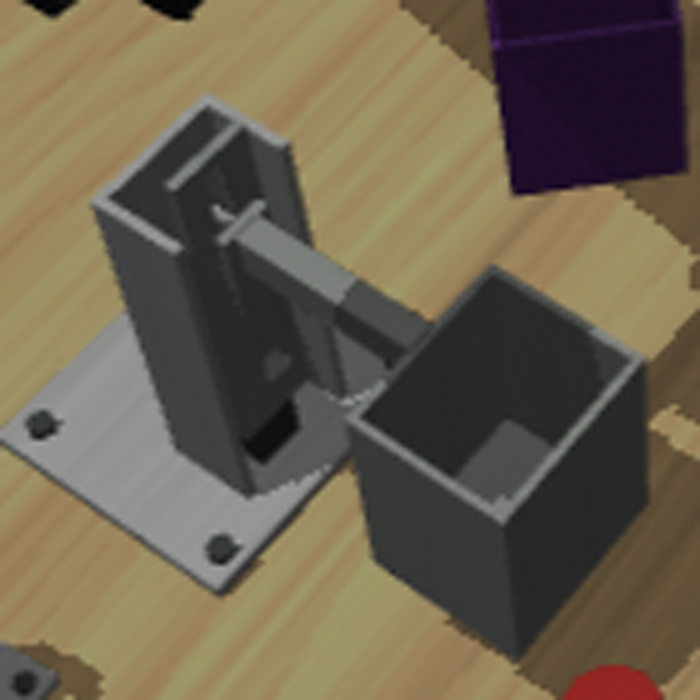

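The caddy hangs at the same pixels as before the pull test: bar end at (243,222) and rim corner at (504,522) in the crop. The bottle, tub and cup haven't moved.

```bash
python3 -c "
from cell import *
print(sign_off())"
```

```text
the job is handed in; nothing more can be done
None
```

The spoon caddy is hung on the large upright and pressed down to a hard stop, and the gripper is clear of it. I signed off at about 31 s of the 67 s allowed.

**What I did**
- **Claws:** Both went through the slots without side contact. The cameras put the strip about 4.5 mm off-centre in y and 2 to 3 mm high.
- **First grip missed:** The real fingertips sit about 31 mm above the reported TCP, so the jaws closed just over the bar. I regripped lower and that held.
- **First press jammed:** The bracket pitched in the grip and stuck at about 20 N. I let go with the claws hooked and pressed on the bar top beside the backplate with closed fingers. It gave way at about 15 N and dropped; I then felt the hard stop and stopped at 13 N.

**Last checks**
- **Stop:** 5.5 N of extra force moved it only about 0.1 mm.
- **Pull-up:** It held a 10 N upward pull with about 1 mm of give, then returned to its seated height.
- **Final picture:** The catch wedge shows in the backplate window, and the bottle, tub and measuring cup are where they started.

**What is less certain**
- **Tilt:** The caddy hangs about 2° low at its outer end. That is about what the slack at the claws allows.
- **Height:** The camera fit put the bracket at roughly 58 to 61 mm, against the 62 to 63 mm I expected for home. That is within the fit's error.
- **Catch:** I did not read its value directly; that it snapped in is judged from the drop, the hard stop and the pull-up.

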